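# Load the machining nests and the feed slide with oak parts

### The arm

A 6-joint arm with a two-finger parallel gripper is mounted at the origin on the work surface. World frame = base frame: x ahead of the robot, y to its left, z up, the work surface at z = 0. Lengths are in m, angles in rad, forces in N, time in s.
With the tool pointing down it reaches from about 0.35 to 0.975 m from the base axis. Payload 4.9 kg.
Tool frame: the origin (TCP) lies at the very end of the fingers, on their centre line; the grasp point (between the pads) lies 19 mm behind it (manip.grip_depth is the distance from the TCP to the grasp point, in m); z points along the fingers, x is the direction in which the jaws open and shut, and the axes are right-handed (so a half turn about z gives the same grasp; the last joint's range is limited). The gripper opens to 85 mm and grips with 20 to 120 N. Pads are 22 mm wide; open, the fingers measure 114 mm over their backs; the gripper's body (76 mm by 85 mm) begins 54 mm behind the grasp point. The pads swing forward as they close: fully open they stand 13 mm farther back than shut.
Start: joints at [0.993, 0.053, 1.613, -0, 1.476, -0.119], TCP at [0.277, 0.56, 0.231] pointing down, gripper open.
Joint ranges: [-3.01, 3.01], [-1.01, 2.22], [0.06, 2.58], [-1.02, 4.17], [0.09, 2.62], [-3.14, 3.14]. Speed limits (rad/s): [2.57, 2.57, 3.14, 3.14, 3.14, 3.14].

### API

Orientations are given as a unit quaternion [w, x, y, z].
In Python, from plant import manip gives the robot as it stands. The module is installed in compiled form; this text tells all that it offers.
- The arm moves only by the shell command python3 -m crank 'ROWS' [OPENING]. ROWS is JSON, a list of rows, each a list of 4 numbers: the shift along the tool's x, y, z in cm, then the turn about the tool's z in units of 6 degrees (1.0 is 6 degrees). A call has 1 to 10 rows; each row shifts and turns the commanded pose from where the row before left it, along the tool's axes as they then stand; what a row does not reach is not made up. A row lasts 1/12 s, in which the tool goes at most 41.7 mm and 7.16 degrees, less where a joint would pass 70% of its speed; a pose out of reach is approached as far as the arm can. A call with a gripper value outside its range is refused whole. OPENING is the opening, from 0 (shut) to 1 (fully open), set as the call begins (- or left out, the last holds). The fingers move at their own pace and stop on an object; the grip force is fixed at half the most. Time passes only in rows, so rows that do not move let the fingers close. It gives the time, the measured TCP pose, the force and the opening at its end, in the units of the state.
- manip.state(): the state, without advancing time (a new reading comes with each control period).
- manip.grab_frame(name): name is "scene" or "top" or "wrist"; returns a dict with "img" (384x512x3 uint8, red, green, blue), "intrinsics" (3x3 intrinsics, pixels), "position" and "orientation" of the camera in the world. Camera axes: x right, y up, looking along -z (the intrinsics and any distortion apply to the point x, -y, -z); pixel columns grow to the right and rows downward; lengths in m; the calibration is good to about 2 mm. A picture is of the moment at which its call begins. There is no depth.
- manip.job_done(): hands the job in, once; it reports no verdict.
The state is a dict: "time": time; "joint_pos": joint angles; "joint_vel": joint speeds; "joint_efforts": joint torques, N m; "tool_pos": TCP position; "tool_rot": TCP orientation; "contact_force": force on the tool from outside, world axes, zero at the start; "ft_torque": the same for the moment, N m; "gripper_width": opening from 0.0 (shut) to 1.0 (fully open).
Only numpy, scipy, OpenCV 4.12 (cv2) and the standard library are available. Lean on these libraries where they do the work, as an engineer would, in place of code of your own. Each camera call takes 0.05 s, during which the arm holds its last target.

### The job

Load the four oak parts for machining: seat the disc, the square block and the T piece flat on the floor of the nest whose outline matches each, and let go of the short straight rail, lying lengthways, on the upper half of the slanted slide so that it runs down by itself to the stop. Set the parts down, do not drop them, and leave the glue bottle standing where it is.

Things in the scene. Friction and masses are not known exactly. Their poses are not given: they have to be found in the camera images.
- disc: Round oak disc lying flat on the table, diameter 62 mm, 44 mm tall. Origin: centre of its underside; z up. About 0.1 kg.
- block: Square oak block, 54 x 54 mm, 44 mm tall. Origin: centre of its underside; x and y square to its sides, z up. About 0.1 kg.
- rail: Short straight oak rail, 80 mm long (x) x 36 mm wide (y) x 44 mm tall (z). Origin: centre of its underside. About 0.1 kg. Its two ends are alike.
- tee: T-shaped oak piece lying flat, 44 mm tall, 90 mm long in x (-45 to 45). Head: x 15 to 45 mm, 80 mm wide in y. Stem: x -45 to 15 mm, 32 mm wide in y. Origin: underside, mid-length on the stem's centre line; z up. Well gripped across the stem at x = -14 mm; centre of mass at about x = 10 mm. About 0.12 kg.
- nest_round: Fixed nest: round dark base of 112 mm diameter with a ring of aluminium fences round a circular pocket 76 mm across (7 mm play all round the disc). Pocket floor 12 mm above the origin, fence tops 22 mm above it. Origin: underside of the base, under the pocket's centre; z up.
- nest_square: Fixed nest: square dark base 104 x 104 mm with aluminium fences round a square pocket 68 x 68 mm (7 mm play all round the block), sides along x and y. Pocket floor 12 mm above the origin, fence tops 22 mm above it. Origin: underside of the base, under the pocket's centre.
- nest_tee: Fixed nest: dark base 124 x 114 mm, aluminium fences round a T-shaped pocket (7 mm play all round the T piece), head of the T at +x. The T fits one way only: seated centrally its origin lies above this origin, with x and y axes agreeing. Pocket floor 12 mm, fence tops 22 mm above the origin. Origin: underside of the base; z up.
- slide: Slanted slide, 76 mm wide (y), 175 mm long (x). Slick white bed rising at 26 degrees from -x to +x: surface 64.5 mm + 0.488 x above the origin, from the stop's face at x = -81 mm to the upper end at x = 81 mm; x > 0 is the upper half. Stop 22 mm high; side guides 10 mm high, 56 mm apart. Origin: on the table under mid-bed. The rail fits lengthways, best let go tipped to the slope at x = 36 mm.
- slide_home (a point): Point on the slide's bed, 40 mm up the slope from the stop on its centre line, where the centre of the rail's underside rests when the rail has slid to the stop. The rail (44 mm tall, guides only 10 mm high) slides down at once when let go.
- glue: Bystander to leave alone: white glue bottle with an orange cap, 46 mm diameter, 150 mm tall, 0.3 kg, standing among the parts. Origin: centre of its underside. (Not listed: a tape measure and a carton of screws, each 50 mm wide and 30 mm tall, between parts and nests; other clutter lies farther off.)
Things that resemble listed ones, but are neither listed nor needed, are in the scene too. Leave any green or white look-alike of the disc alone.

How it is judged:
By the outcome, as a careful person would: the job done as asked, in the order asked, and still so for the second after the job is handed in, with the robot touching nothing.
It also fails if it takes over 109 s, if anything falls off the work surface, if the arm or the gripper's body presses on something with over 40 N, if the wrist force passes 120 N, or if a joint passes its speed limit or range.

## Working session

There is one attempt and no reset: what is moved stays moved. The work goes in short steps, Python scripts to look and compute and a shell command to move; the robot and the scene stay as the last step left them, time stands still between calls to the robot, and variables do not carry over. Pictures are saved under pics/ and viewed, and the job is handed in when it is done.

```bash
mkdir -p pics
cat > h.py <<'E'
from plant import manip
import numpy as np, cv2
from scipy.spatial.transform import Rotation as R
import pickle
def grab(n,tag):
    f=manip.grab_frame(n); pickle.dump(f,open(f'pics/{tag}.pkl','wb'))
    cv2.imwrite(f'pics/{tag}.png',cv2.cvtColor(f['img'],cv2.COLOR_RGB2BGR)); return f
def load(tag): return pickle.load(open(f'pics/{tag}.pkl','rb'))
def rot(f):
    o=np.array(f['orientation'],float)
    return R.from_quat(o[[1,2,3,0]]).as_matrix() if o.size==4 else o.reshape(3,3)
def px2w(f,u,v,z):
    K=np.array(f['intrinsics']); d=np.linalg.inv(K)@[u,v,1]; d=rot(f)@(d*[1,-1,-1])
    p=np.array(f['position']); return p+d*(z-p[2])/d[2]
def w2px(f,P):
    c=rot(f).T@(np.array(P)-f['position']); c=c*[1,-1,-1]; q=np.array(f['intrinsics'])@c; return q[:2]/q[2]
def crop(tag,u0,v0,u1,v1,s,out):
    im=cv2.imread(f'pics/{tag}.png')[v0:v1,u0:u1]; cv2.imwrite(f'pics/{out}.png',cv2.resize(im,None,fx=s,fy=s,interpolation=cv2.INTER_CUBIC))
E
python3 - <<'E'
from h import *
for n in("scene","top","wrist"):
    f=grab(n,n+"0"); print(n,{k:v for k,v in f.items() if k!='img'})
print(manip.state(),manip.grip_depth)
E
```

```text
scene {'intrinsics': array([[481.58625308,   0.        , 262.16850218],
       [  0.        , 481.58625308, 187.12677217],
       [  0.        ,   0.        ,   1.        ]]), 'position': array([1.15245446, 0.57080056, 1.08397564]), 'orientation': array([0.39430327, 0.14145521, 0.31413987, 0.85195745])}
top {'intrinsics': array([[456.39017999,   0.        , 258.57257557],
       [  0.        , 456.39017999, 192.00932617],
       [  0.        ,   0.        ,   1.        ]]), 'position': array([ 0.35065497, -0.01117329,  1.20353222]), 'orientation': array([ 0.7077609 ,  0.040341  , -0.02698333, -0.70478295])}
wrist {'intrinsics': array([[329.4256835 ,   0.        , 255.42604103],
       [  0.        , 329.4256835 , 186.40263947],
       [  0.        ,   0.        ,   1.        ]]), 'position': array([0.20104204, 0.5974083 , 0.37234465]), 'orientation': array([ 0.83704441, -0.14188069, -0.08690508,  0.5212236 ])}
{'time': 0.15, 'joint_pos': array([ 9.93022752e-01,  5.31760834e-02,  1.61398037e+00, -2.31858130e-05,
        1.47605159e+00, -1.19020717e-01]), 'joint_vel': array([ 0.00217446, -0.00180982, -0.003381  ,  0.00139638, -0.00125516,
       -0.00045099]), 'joint_efforts': array([ 4.78222883e-04, -3.94243991e+01, -3.70720160e+01, -4.57593660e-05,
        4.68538608e-03,  1.10187307e-05]), 'tool_pos': array([0.27651   , 0.55994672, 0.23036246]), 'tool_rot': array([ 3.52292941e-04,  8.49360740e-01,  5.27812165e-01, -7.26910622e-04]), 'contact_force': array([-0.35828711, -0.12755327,  0.03190544]), 'ft_torque': array([0.03863788, 0.01522246, 0.04208969]), 'gripper_width': 1.0020540044510633} 0.0187
```

View pics/scene0.png

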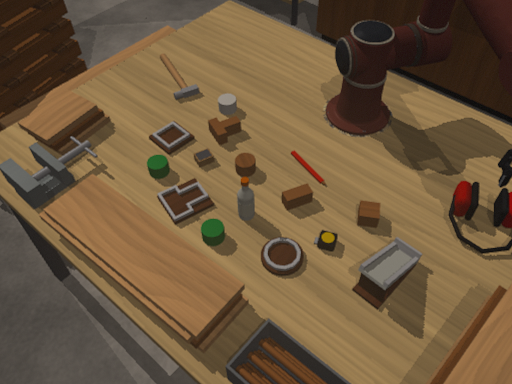

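View pics/top0.png

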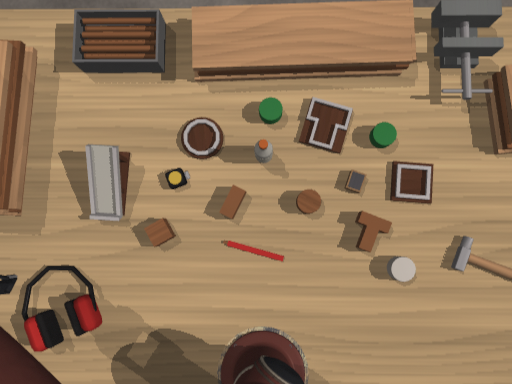

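View pics/wrist0.png

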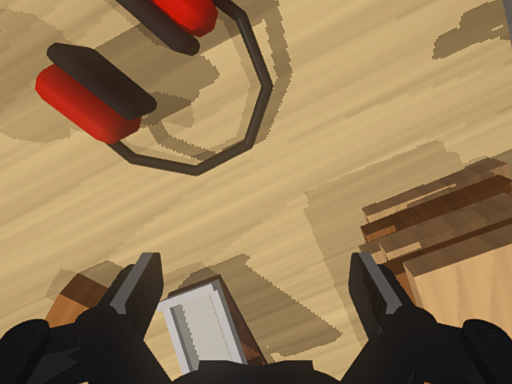

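The top view shows these things, with pixels:
- Parts: brown disc (309,202), block (160,232), rail (233,203) and tee (373,230).
- Nests: round (202,138), tee (326,125) and square (412,182). The slide is at (106,182).
- Disc look-alikes: green (271,110), green (384,135) and white (403,269). The brown oak disc at (309,202) is the one meant.

I'll enlarge to measure.

Run:
```python
from h import *
crop('top0',140,180,270,260,6,'c1')
crop('top0',280,170,410,260,6,'c2')
crop('top0',290,90,440,210,5,'c3')
crop('top0',80,110,230,225,5,'c4')
```

```text
(no output)
```

View pics/c1.png

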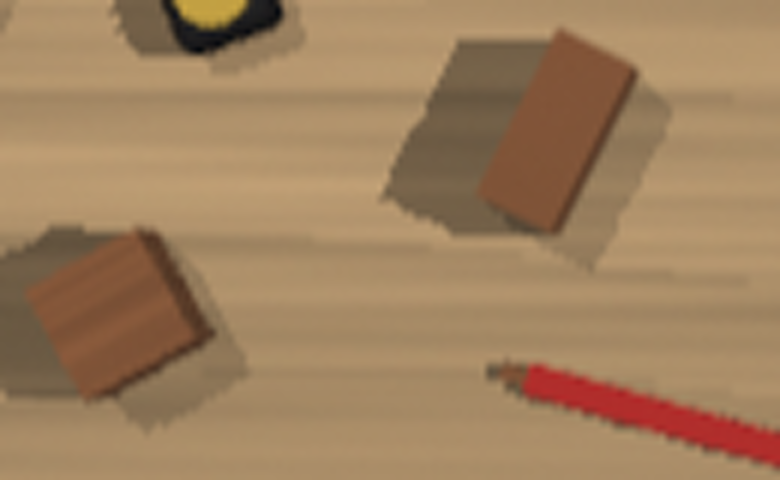

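View pics/c2.png

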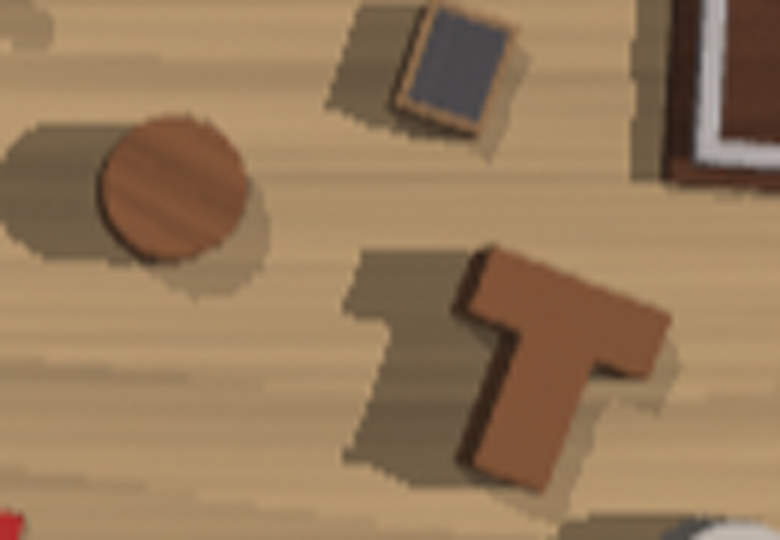

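View pics/c3.png

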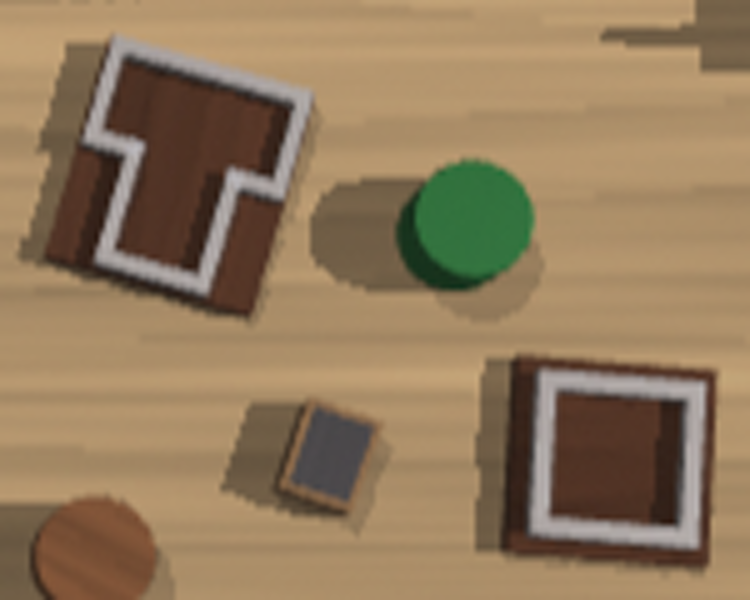

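View pics/c4.png

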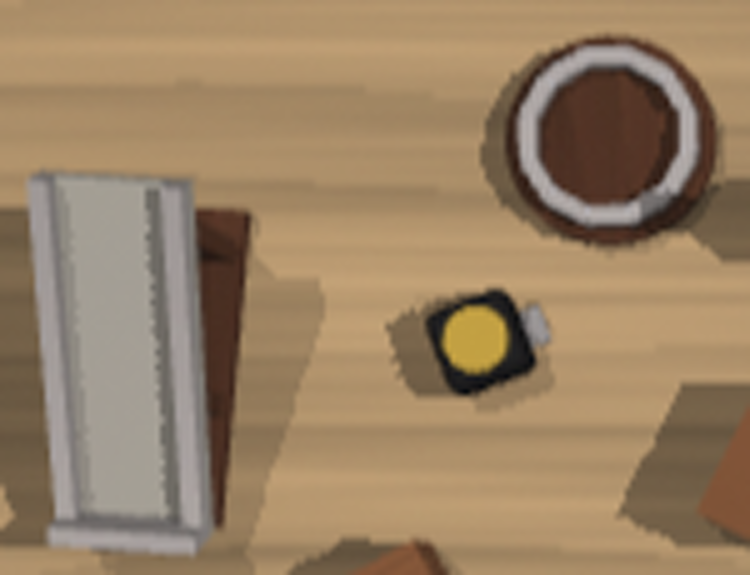

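Run:
```python
from h import *
crop('scene0',340,190,440,310,6,'s1')
crop('scene0',140,105,280,225,5,'s2')
```

```text
(no output)
```

View pics/s1.png

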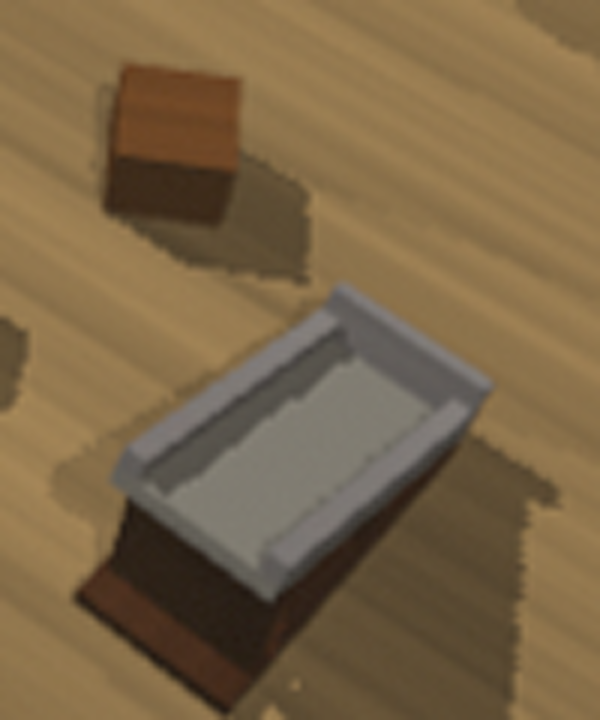

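View pics/s2.png

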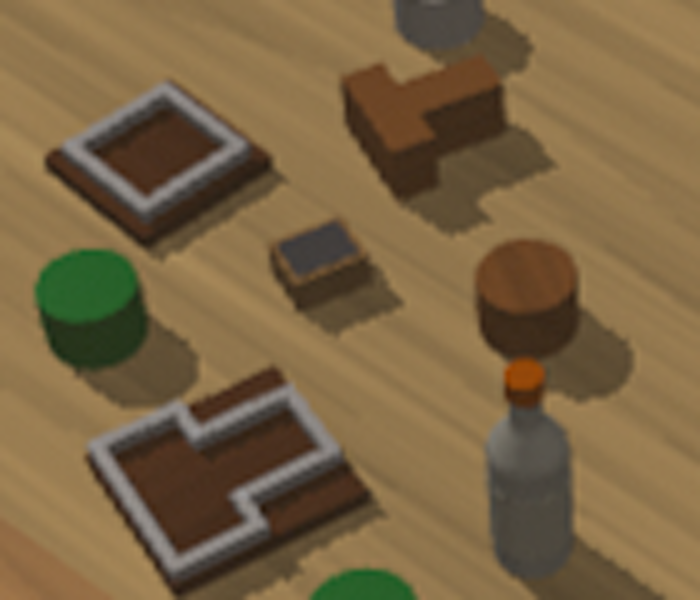

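```bash
cat > fit.py <<'E'
from h import *
from scipy.optimize import least_squares
T=load('top0');S=load('scene0')
def c(f,off,s,pts): return [(f,np.array([(x+.5)/s-.5+off[0],(y+.5)/s-.5+off[1]])) for x,y in pts]
def W(p,l):
    x,y,a=p[:3]; return [x+np.cos(a)*l[0]-np.sin(a)*l[1], y+np.sin(a)*l[0]+np.cos(a)*l[1], l[2]]
def fit(name,obs,model,p0,verbose=True):
    def r(p):
        return np.concatenate([w2px(f,W(p,l))-uv for (f,uv),l in zip(obs,model(p))])
    s=least_squares(r,p0); p=s.x
    e=r(p).reshape(-1,2); print(name,np.round(p[:2],4),'yaw deg',round(np.degrees(p[2]),1),np.round(p[3:],4),'rms px',round(np.sqrt((e**2).sum(1).mean()),2)); 
    if verbose: print(np.round(e,1).tolist())
    return p
if __name__=='__main__':
    h=.044
    # block
    o=c(T,(140,180),6,[(26,294),(136,230),(198,338),(90,398)])+c(S,(340,190),6,[(122,64),(241,79),(236,170),(110,152)])
    # top order: left,top,right,bottom  image-left=+y, up=+x
    L=[(27,27,h),(27,-27,h),(-27,-27,h),(-27,27,h)]
    L=[(a/1000,b/1000,z) for a,b,z in L]
    # scene: far side (toward robot,-x) is up-right ; order to be matched by nearest
    from itertools import permutations
    p=fit('block top',o[:4],lambda p:L,[.25,.26,.5],0)
    for k in range(4):pass
    def near(uv): return min(L,key=lambda l:np.hypot(*(w2px(S,W(p,l))-uv)))
    fit('block both',o,lambda q:L+[near(u) for f,u in o[4:]],p)
    L=[(a/1000,b/1000,h) for a,b in[(40,18),(40,-18),(-40,-18),(-40,18)]]
    o=c(T,(140,180),6,[(560,30),(634,72),(553,233),(480,193)])
    fit('rail',o,lambda p:L,[.3,.06,-.4])
    L=[(a/1000,b/1000,h) for a,b in[(45,40),(45,-40),(15,-40),(15,-16),(-45,-16),(-45,16),(15,16),(15,40)]]
    o=c(T,(280,170),6,[(492,246),(670,316),(648,378),(594,362),(544,490),(475,465),(520,332),(470,307)])
    fs=c(S,(140,105),5,[(343,80),(392,152),(437,120),(503,90),(485,57),(382,66)])
    Ls=[(a/1000,b/1000,h) for a,b in[(45,-40),(45,40),(15,40),(-45,16),(-45,-16),(15,-40)]]
    p=fit('tee top',o,lambda p:L,[.25,-.3,-.4])
    fit('tee both',o+fs,lambda q:L+Ls,p)
    o=c(T,(280,170),6,[(176,188)])+c(S,(140,105),5,[(526,277)])
    for f,u in o: print('disc',px2w(f,u[0],u[1],.044))
    o=c(T,(80,110),5,[(608,135)]); print('nround',px2w(T,*o[0][1],.022), px2w(S,282,252,.022))
    # nests, free thickness t and z 22
    sq=lambda p:[(a*(.034+p[3]),b*(.034+p[3]),.022) for a,b in[(1,1),(1,-1),(-1,-1),(-1,1)]]
    o=c(T,(290,90),5,[(539,368),(714,380),(697,550),(529,536)])
    p=fit('nsq top',o,sq,[.35,-.4,0,.01])
    fs=c(S,(140,105),5,[(62,148),(148,218),(250,145),(168,82)])
    sqs=lambda p:[(a*(.034+p[3]),b*(.034+p[3]),.022) for a,b in[(1,-1),(1,1),(-1,1),(-1,-1)]]
    fit('nsq both',o+fs,lambda p:sq(p)+sqs(p),p)
    te=lambda p:[(.052+p[3],.047+p[3],.022),(.052+p[3],-.047-p[3],.022),(.008-p[3],-.047-p[3],.022),(.008-p[3],.047+p[3],.022),(-.052-p[3],-.023-p[3],.022),(-.052-p[3],.023+p[3],.022)]
    o=c(T,(290,90),5,[(115,36),(313,93),(283,200),(83,142),(208,297),(95,262)])
    p=fit('ntee top',o,te,[.48,-.15,-.25,.01])
    fs=c(S,(140,105),5,[(90,443),(177,575),(342,455),(290,390)])
    tes=lambda p:[(.052+p[3],-.047-p[3],.022),(.052+p[3],.047+p[3],.022),(-.052-p[3],.023+p[3],.022),(-.052-p[3],-.023-p[3],.022)]
    fit('ntee both',o+fs,lambda p:te(p)+tes(p),p)
    # slide: guide upper tops outer L,R ; stop top outer back L,R
    sl=lambda p:[(p[3],.038,p[4]),(p[3],-.038,p[4]),(p[5],.038,p[6]),(p[5],-.038,p[6])]
    o=c(T,(80,110),5,[(31,176),(191,181),(50,545),(200,555)])
    fs=c(S,(340,190),6,[(282,562),(130,455),(490,384),(342,285)])
    # scene: camera at far +x looking back: image-right ~ +y
    p=fit('slide',o+fs,lambda p:sl(p)+sl(p),[.37,.39,0,.077,.113,-.09,.047])
E
python3 fit.py
```

```text
block top [0.3583 0.2654] yaw deg 31.1 [] rms px 0.5
block both [0.3579 0.2656] yaw deg 30.1 [] rms px 0.57
[[-0.0, -0.3], [0.2, -0.2], [0.0, 0.2], [-0.6, 0.9], [-0.5, -0.3], [-0.5, -0.1], [-0.2, 0.3], [0.5, 0.5]]
rail [0.4368 0.0777] yaw deg -26.4 [] rms px 0.71
[[0.3, -0.1], [0.5, -0.9], [-0.2, 0.3], [-0.6, 0.6]]
tee top [ 0.3594 -0.2715] yaw deg -21.1 [] rms px 0.47
[[0.1, -0.3], [0.4, -0.4], [-0.0, 0.3], [-0.1, -0.5], [0.1, 0.5], [-0.5, -0.0], [0.3, -0.1], [-0.3, 0.6]]
tee both [ 0.3585 -0.2711] yaw deg -21.3 [] rms px 1.24
[[0.0, 0.0], [0.2, -0.0], [-0.2, 0.8], [-0.2, -0.1], [-0.2, 0.9], [-0.7, 0.3], [0.2, 0.2], [-0.4, 0.9], [-1.0, -0.2], [-0.4, 0.5], [-0.7, 3.7], [-0.2, -1.0], [-1.0, -0.2], [-0.3, -0.4]]
disc [ 0.43907431 -0.11710473  0.044     ]
disc [ 0.43874692 -0.11519361  0.044     ]
nround [0.6098302  0.16358544 0.022     ] [0.60654395 0.1633176  0.022     ]
nsq top [ 0.4929 -0.3899] yaw deg -5.2 [0.0102] rms px 0.57
[[0.1, -0.3], [-0.7, 0.4], [0.7, 0.2], [-0.1, -0.2]]
nsq both [ 0.4917 -0.3886] yaw deg -4.6 [0.0098] rms px 0.97
[[-0.4, 0.4], [-1.5, 0.8], [0.2, 0.3], [-0.3, 0.3], [-1.1, -0.2], [-1.5, -0.5], [0.0, 0.3], [-0.6, -0.1]]
ntee top [ 0.6442 -0.1655] yaw deg -16.5 [0.0078] rms px 0.2
[[-0.2, 0.1], [0.2, 0.2], [0.1, 0.0], [-0.1, 0.0], [-0.0, -0.3], [-0.0, 0.1]]
ntee both [ 0.6435 -0.1646] yaw deg -16.5 [0.0074] rms px 0.67
[[-0.4, 0.5], [-0.3, 0.5], [-0.4, 0.1], [-0.2, 0.2], [-0.4, -0.3], [-0.2, 0.2], [-0.7, 0.5], [-1.2, -0.3], [-0.4, -0.4], [-0.0, -0.8]]
slide [0.1741 0.4189] yaw deg -3.5 [0.3931 0.1139 0.2156 0.0397] rms px 1.16
[[-0.3, 0.1], [-1.5, 1.1], [0.3, 0.1], [-0.4, 0.1], [0.1, 1.3], [-1.9, -1.1], [0.1, 0.3], [-0.5, -0.4]]
```

```bash
cat > go.py <<'E'
from h import *
import sys
def plan(x,y,th,z):
    s=manip.state(); p=np.array(s['tool_pos']); q=np.array(s['tool_rot']); M=R.from_quat(q[[1,2,3,0]]).as_matrix()
    th0=np.degrees(np.arctan2(M[1,0],M[0,0])); dth=(th-th0+180)%360-180
    d=M.T@(np.array([x,y,z])-p)*100
    print('t',round(s['time'],2),'tcp',np.round(p,4),'th',round(th0,1),'tilt',np.round(M[:,2],3),'shift cm',np.round(d,2),'turn units',round(-dth/6,2),'(deg',round(dth,1),') F',np.round(s['contact_force'],1),'w',round(s['gripper_width'],3))
plan(*map(float,sys.argv[1:5]))
E
python3 - <<'E'
from h import *
T=load('top0');S=load('scene0')
print(px2w(T,263.5,144,.15),px2w(S,246,216.5,0),px2w(S,244.5,179,.15))
E
python3 go.py .439 -.116 60 .2
```

```text
[ 0.56428342 -0.00195573  0.15      ] [0.56924473 0.00401033 0.        ] [ 0.56234484 -0.00083412  0.15      ]
t 0.15 tcp [0.2765 0.5599 0.2304] th 63.7 tilt [-0.001 -0.001 -1.   ] shift cm [-53.41  44.5    3.11] turn units 0.62 (deg -3.7 ) F [-0.4 -0.1  0. ] w 1.002
```

```bash
python3 -m crank '[[-2.97,2.47,0,0],[-2.97,2.47,0,0],[-2.97,2.47,0,0],[-2.97,2.47,0,0],[-2.97,2.47,0,0],[-2.97,2.47,0,0],[-2.97,2.47,0,0],[-2.97,2.47,0,0],[-2.97,2.47,0,0]]' 1
python3 -m crank '[[-2.97,2.47,0,0],[-2.97,2.47,0,0],[-2.97,2.47,0,0],[-2.97,2.47,0,0],[-2.97,2.47,0,0],[-2.97,2.47,0,0],[-2.97,2.47,0,0],[-2.97,2.47,0,0],[-2.97,2.47,0,0],[0,0,0,0]]'
python3 go.py .439 -.116 63.7 .2
python3 - <<'E'
from h import *
grab('wrist','w1')
E
```

```text
time: 0.9
tool_pos: [0.3575, 0.2205, 0.231]
tool_rot: [0.0, 0.849, 0.528, 0.0]
contact_force: [0.6, -0.2, -0.8]
gripper_width: 0.998
time: 1.73
tool_pos: [0.439, -0.1212, 0.231]
tool_rot: [0.001, 0.851, 0.525, -0.001]
contact_force: [0.9, 0.3, 0.3]
gripper_width: 1.002
t 1.73 tcp [ 0.439  -0.1212  0.231 ] th 63.3 tilt [-0.    -0.002 -1.   ] shift cm [ 0.47 -0.23  3.1 ] turn units -0.06 (deg 0.4 ) F [0.9 0.3 0.3] w 1.002
```

View pics/w1.png

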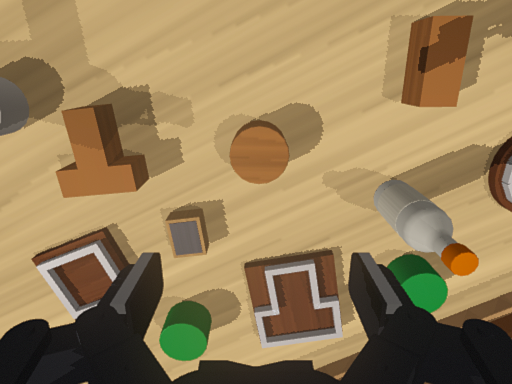

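The wrist view shows the oak disc at (260,152), with its top face centred near (259,156). The tee is at (102,150), the rail at (438,60) and the glue on the right at (420,220). I'll check the disc's position from this view.

```bash
python3 - <<'E'
from h import *
crop('w1',220,110,300,195,7,'w1d')
f=load('w1')
print(px2w(f,259,154,.044), w2px(f,[.439,-.116,.044]))
E
python3 go.py .439 -.116 63.7 .2
```

```text
[ 0.43602498 -0.11615696  0.044     ] [260.42623582 156.46796415]
t 1.78 tcp [ 0.4385 -0.1186  0.2308] th 63.4 tilt [-0.001  0.    -1.   ] shift cm [ 0.25 -0.07  3.08] turn units -0.05 (deg 0.3 ) F [0.3 0.7 0.3] w 1.002
```

View pics/w1d.png

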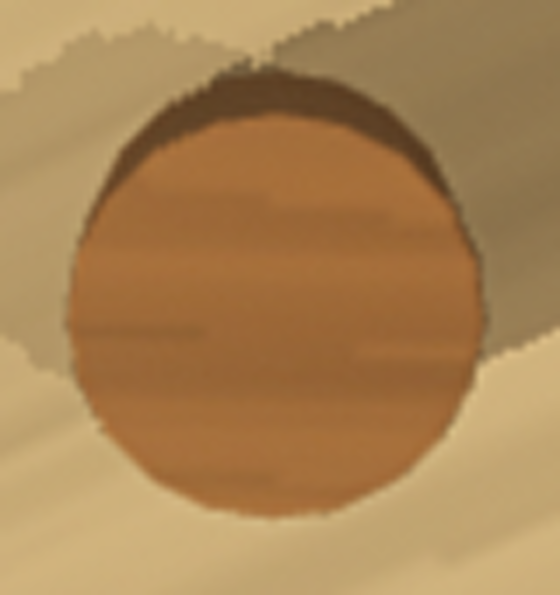

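```bash
python3 -m crank '[[0.2,0,2.4,0],[0,0,3.5,0],[0,0,3.5,0],[0,0,3.5,0],[0,0,3.5,0],[0,0,2.5,0],[0,0,1.5,0],[0,0,0.8,0],[0,0,0,0],[0,0,0,0]]'
python3 go.py .438 -.116 63.7 .0135
```

```text
time: 2.62
tool_pos: [0.4398, -0.1137, 0.0198]
tool_rot: [0.0, 0.849, 0.528, 0.0]
contact_force: [0.7, -0.5, -0.8]
gripper_width: 0.997
t 2.62 tcp [ 0.4398 -0.1137  0.0198] th 63.8 tilt [ 0.  0. -1.] shift cm [-0.29 -0.06  0.63] turn units 0.01 (deg -0.1 ) F [ 0.7 -0.5 -0.8] w 0.997
```

```bash
python3 -m crank '[[-0.25,-0.05,0.6,0],[0,0,0,0],[0,0,0,0]]'
python3 -m crank '[[0,0,0,0],[0,0,0,0],[0,0,0,0],[0,0,0,0],[0,0,0,0],[0,0,0,0],[0,0,0,0],[0,0,0,0]]' 0
python3 go.py .438 -.116 63.7 .0135
```

```text
time: 2.87
tool_pos: [0.4385, -0.1164, 0.0141]
tool_rot: [0.001, 0.849, 0.528, 0.0]
contact_force: [0.0, -0.5, -0.0]
gripper_width: 1.001
time: 3.53
tool_pos: [0.4389, -0.1165, 0.0143]
tool_rot: [0.001, 0.849, 0.528, 0.001]
contact_force: [0.1, 0.1, 5.7]
gripper_width: 0.705
t 3.53 tcp [ 0.4389 -0.1165  0.0143] th 63.7 tilt [ 0.002 -0.001 -1.   ] shift cm [ 0.01 -0.11  0.08] turn units 0.0 (deg -0.0 ) F [0.1 0.1 5.7] w 0.705
```

```bash
python3 -m crank '[[0,0,-0.5,0],[0,0,-1.5,0],[0,0,-3,0],[0,0,-3.5,0],[0,0,-3.5,0],[0,0,-3.5,0],[0,0,-3,0],[0,0,-1.6,0],[0,0,0,0],[0,0,0,0]]'
python3 go.py .609 .1635 63.7 .214
```

```text
time: 4.37
tool_pos: [0.438, -0.1161, 0.2143]
tool_rot: [0.0, 0.849, 0.528, 0.0]
contact_force: [-0.3, -0.7, -1.3]
gripper_width: 0.707
t 4.37 tcp [ 0.438  -0.1161  0.2143] th 63.7 tilt [ 0.001 -0.    -1.   ] shift cm [32.64  2.95  0.04] turn units 0.0 (deg -0.0 ) F [-0.3 -0.7 -1.3] w 0.707
```

```bash
python3 -m crank '[[2,0.15,0,0],[4,0.4,0,0],[4,0.4,0,0],[4,0.4,0,0],[4,0.4,0,0],[4,0.4,0,0],[4,0.4,0,0],[4,0.4,0,0],[2.6,0.3,0,0],[0,0,0,0]]'
python3 -m crank '[[0,0,0,0],[0,0,0,0]]'
python3 - <<'E'
from h import *
grab('wrist','w2');grab('top','t2');crop('t2',160,90,260,180,7,'t2c')
E
python3 go.py .609 .1635 63.7 .03
```

```text
time: 5.2
tool_pos: [0.6112, 0.1657, 0.2098]
tool_rot: [-0.002, 0.848, 0.53, -0.002]
contact_force: [-0.4, -0.5, -0.8]
gripper_width: 0.708
time: 5.37
tool_pos: [0.61, 0.1613, 0.2113]
tool_rot: [-0.001, 0.849, 0.528, -0.002]
contact_force: [0.5, 0.1, -0.7]
gripper_width: 0.709
t 5.47 tcp [0.6105 0.1607 0.2128] th 63.6 tilt [-0.002 -0.001 -1.   ] shift cm [ 0.22 -0.22 18.28] turn units -0.01 (deg 0.1 ) F [-0.1  0.3 -1. ] w 0.708
```

View pics/w2.png

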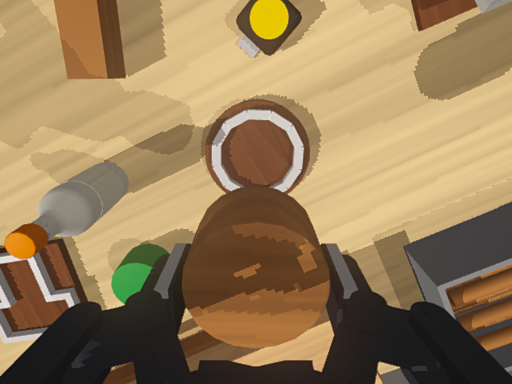

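The disc hangs level between the fingers. The round nest is at (258,150), with its ring spanning columns 211 to 305.

Run:
```python
from h import *
f=load('w2'); print(px2w(f,258,152,.022), w2px(f,[.609,.1635,.022]))
im=cv2.imread('pics/w2.png')
for a in np.linspace(0,2*np.pi,60):
    for z,r in((.022,.038),):
        u,v=w2px(f,[.609+r*np.cos(a),.1635+r*np.sin(a),z]); cv2.circle(im,(int(round(u)),int(round(v))),1,(0,0,255),-1)
cv2.imwrite('pics/w2o.png',cv2.resize(im[90:200,190:330],None,fx=5,fy=5))
```

```text
[0.6043724  0.16624423 0.022     ] [257.58105344 157.08530097]
```

View pics/w2o.png

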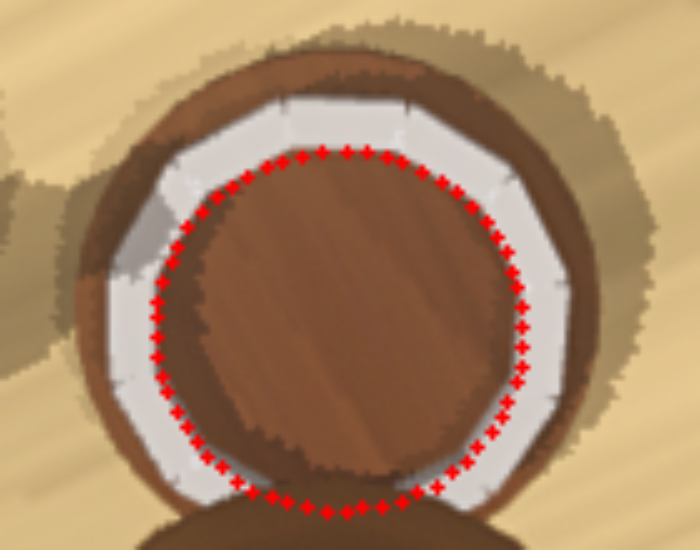

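```bash
python3 -m crank '[[0.2,-0.2,2,0],[0,0,3.5,0],[0,0,3.5,0],[0,0,3.5,0],[0,0,2.8,0],[0,0,1.5,0],[0,0,0,0],[0,0,0,0],[0,0,0,0]]'
python3 go.py .609 .1635 63.7 .0265
```

```text
time: 6.22
tool_pos: [0.6124, 0.1644, 0.0489]
tool_rot: [0.001, 0.85, 0.528, 0.002]
contact_force: [0.2, 0.5, 0.1]
gripper_width: 0.71
t 6.22 tcp [0.6124 0.1644 0.0489] th 63.7 tilt [ 0.004  0.001 -1.   ] shift cm [-0.23 -0.27  2.24] turn units -0.0 (deg 0.0 ) F [0.2 0.5 0.1] w 0.71
```

```bash
python3 -m crank '[[-0.1,-0.15,0,0],[0,0,0,0],[0,0,0,0]]'
python3 go.py .609 .1635 63.7 .0265
```

```text
time: 6.47
tool_pos: [0.6098, 0.1644, 0.0482]
tool_rot: [0.001, 0.849, 0.528, 0.001]
contact_force: [0.3, -0.1, -1.4]
gripper_width: 0.706
t 6.47 tcp [0.6098 0.1644 0.0482] th 63.7 tilt [ 0.003  0.    -1.   ] shift cm [-0.12 -0.04  2.17] turn units 0.0 (deg -0.0 ) F [ 0.3 -0.1 -1.4] w 0.706
```

```bash
python3 -m crank '[[-0.1,0,0.6,0],[0,0,0.6,0],[0,0,0.5,0],[0,0,0.2,0],[0,0,0,0],[0,0,0,0]]'
python3 go.py .609 .1635 63.7 .0265
```

```text
time: 6.97
tool_pos: [0.6081, 0.1633, 0.0267]
tool_rot: [-0.0, 0.849, 0.528, -0.0]
contact_force: [0.9, -0.4, -1.0]
gripper_width: 0.705
t 6.97 tcp [0.6081 0.1633 0.0267] th 63.7 tilt [-0.001 -0.    -1.   ] shift cm [0.05 0.07 0.02] turn units 0.0 (deg -0.0 ) F [ 0.9 -0.4 -1. ] w 0.705
```

```bash
python3 -m crank '[[0,0,0.1,0],[0,0,0,0],[0,0,0,0]]'
python3 -m crank '[[0,0,0.1,0],[0,0,0,0],[0,0,0,0]]'
```

```text
time: 7.22
tool_pos: [0.6084, 0.1634, 0.0264]
tool_rot: [-0.0, 0.849, 0.528, 0.0]
contact_force: [-1.4, -0.1, 2.1]
gripper_width: 0.711
time: 7.47
tool_pos: [0.6084, 0.1634, 0.0263]
tool_rot: [-0.0, 0.849, 0.528, -0.0]
contact_force: [-4.6, -0.2, 6.4]
gripper_width: 0.703
```

```bash
python3 -m crank '[[0,0,0,0],[0,0,0,0],[0,0,0,0],[0,0,0,0],[0,0,0,0]]' 1
python3 -m crank '[[0,0,-1,0],[0,0,-2,0],[0,0,-3.5,0],[0,0,-3.5,0],[0,0,-3.5,0],[0,0,-3.5,0],[0,0,-2.5,0],[0,0,0,0]]'
python3 - <<'E'
from h import *
grab('wrist','w3');grab('top','t3');crop('t3',160,90,260,180,7,'t3c')
E
python3 go.py .3579 .2656 30.1 .2
```

```text
time: 7.88
tool_pos: [0.6082, 0.1633, 0.025]
tool_rot: [-0.0, 0.849, 0.528, -0.0]
contact_force: [0.6, -0.3, -0.3]
gripper_width: 0.999
time: 8.55
tool_pos: [0.6119, 0.1639, 0.2298]
tool_rot: [0.003, 0.849, 0.528, 0.006]
contact_force: [0.0, -0.7, 0.4]
gripper_width: 0.996
t 8.65 tcp [0.6092 0.1635 0.2228] th 63.7 tilt [ 0.004  0.001 -1.   ] shift cm [ -1.98 -27.06   2.19] turn units 5.6 (deg -33.6 ) F [-0.8  0.3 -0.5] w 1.001
```

View pics/w3.png

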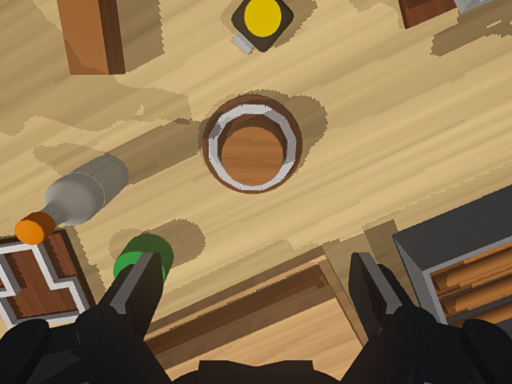

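Run:
```python
from h import *
crop('w3',190,80,320,210,5,'w3c')
f=grab('scene','s3');crop('s3',240,210,330,290,7,'s3c')
```

```text
(no output)
```

View pics/w3c.png

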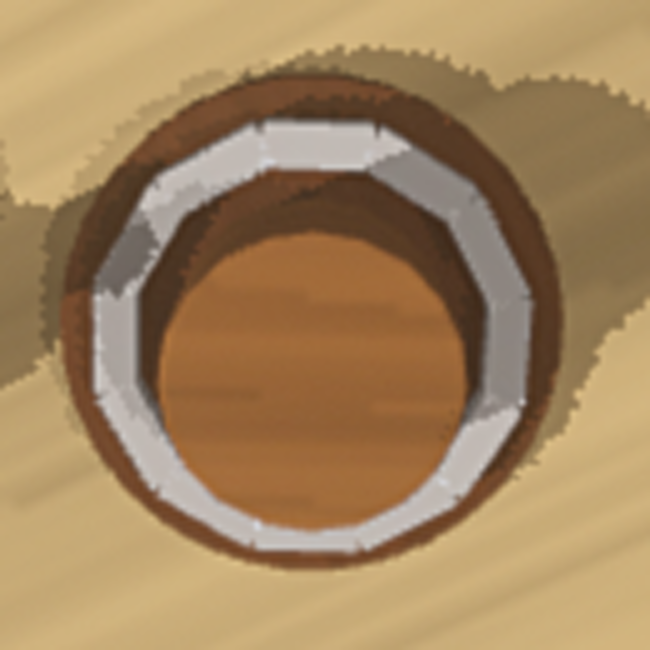

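View pics/s3c.png

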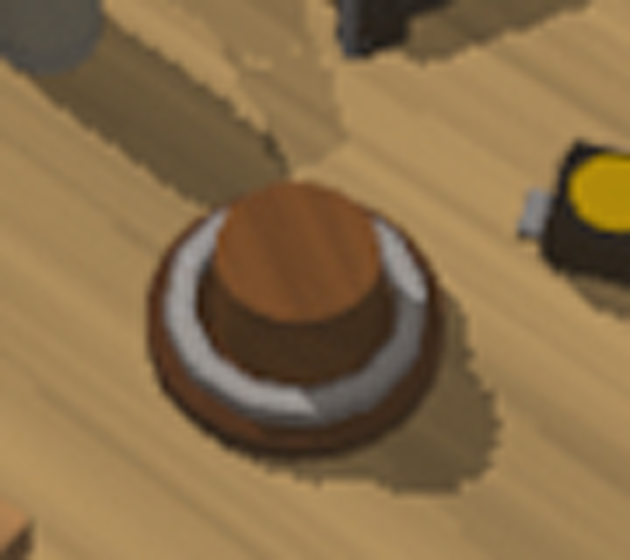

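The disc is seated flat and centred in its pocket. Next is the block.

```bash
python3 -m crank '[[-0.25,-3.4,0,0],[-0.25,-3.4,0,0],[-0.25,-3.4,0,0],[-0.25,-3.4,0,0],[-0.25,-3.4,0,0],[-0.25,-3.4,0,0],[-0.25,-3.4,0,0],[-0.25,-3.2,0,0]]'
python3 -m crank '[[0,0,0,1.12],[0,0,0,1.12],[0,0,0,1.12],[0,0,0,1.12],[0,0,0,1.12],[0,0,0,0],[0,0,0,0]]'
python3 - <<'E'
from h import *
f=grab('wrist','w4')
im=cv2.imread('pics/w4.png')
a=np.radians(30.1)
for z in(.044,):
  pts=[]
  for i,j in((1,1),(1,-1),(-1,-1),(-1,1)):
    x,y=.027*i,.027*j; pts.append(w2px(f,[.3579+x*np.cos(a)-y*np.sin(a),.2656+x*np.sin(a)+y*np.cos(a),z]))
  cv2.polylines(im,[np.int32(np.round(pts))],True,(0,0,255),1)
cv2.imwrite('pics/w4o.png',im)
E
python3 go.py .3579 .2656 30.1 .0135
```

```text
time: 9.37
tool_pos: [0.3546, 0.2648, 0.2177]
tool_rot: [-0.0, 0.849, 0.528, -0.002]
contact_force: [0.2, 0.6, -0.3]
gripper_width: 0.998
time: 9.95
tool_pos: [0.3566, 0.2646, 0.2185]
tool_rot: [0.0, 0.965, 0.261, -0.002]
contact_force: [0.2, 0.5, -0.4]
gripper_width: 1.003
t 10.0 tcp [0.3568 0.2647 0.2188] th 30.3 tilt [-0.002 -0.001 -1.   ] shift cm [ 2.000e-01 -2.000e-02  2.053e+01] turn units 0.03 (deg -0.2 ) F [ 0.2  0.  -0.1] w 0.994
```

View pics/w4o.png

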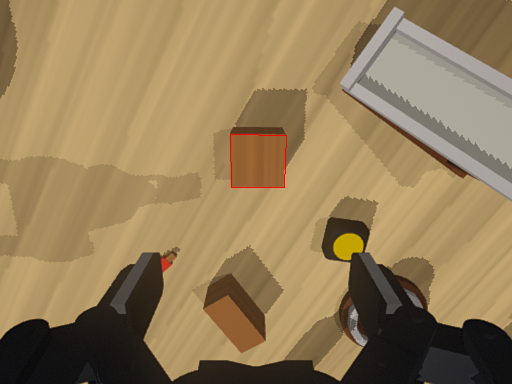

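The overlay fits the block exactly at (258,160). I'll descend and grip it.

```bash
python3 -m crank '[[0.15,0,2,0],[0,0,3.5,0],[0,0,3.5,0],[0,0,3.5,0],[0,0,3.5,0],[0,0,2.5,0],[0,0,1.5,0],[0,0,0,0],[0,0,0,0]]'
python3 go.py .3579 .2656 30.1 .0135
```

```text
time: 10.75
tool_pos: [0.3578, 0.2652, 0.0193]
tool_rot: [0.0, 0.966, 0.26, -0.001]
contact_force: [0.4, 0.1, 0.8]
gripper_width: 1.002
t 10.75 tcp [0.3578 0.2652 0.0193] th 30.2 tilt [-0.003 -0.001 -1.   ] shift cm [ 0.03 -0.03  0.58] turn units 0.01 (deg -0.1 ) F [0.4 0.1 0.8] w 1.002
```

```bash
python3 -m crank '[[0,0,0.55,0],[0,0,0,0],[0,0,0,0]]'
python3 -m crank '[[0,0,0,0],[0,0,0,0],[0,0,0,0],[0,0,0,0],[0,0,0,0],[0,0,0,0],[0,0,0,0],[0,0,0,0]]' 0
python3 go.py .3579 .2656 30.1 .0135
python3 -m crank '[[0,0,-0.5,0],[0,0,-1.5,0],[0,0,-3,0],[0,0,-3.5,0],[0,0,-3.5,0],[0,0,-3.5,0],[0,0,-3,0],[0,0,-1.7,0],[0,0,0,0]]'
python3 go.py .4925 -.3892 -4.8 .214
```

```text
time: 11.0
tool_pos: [0.3595, 0.2662, 0.0159]
tool_rot: [-0.0, 0.966, 0.26, 0.001]
contact_force: [-0.5, -0.1, 1.0]
gripper_width: 1.002
time: 11.67
tool_pos: [0.3595, 0.2661, 0.0157]
tool_rot: [-0.0, 0.966, 0.26, 0.001]
contact_force: [0.5, 0.1, 5.3]
gripper_width: 0.621
t 11.67 tcp [0.3595 0.2661 0.0157] th 30.1 tilt [ 0.001  0.001 -1.   ] shift cm [-0.16 -0.03  0.22] turn units 0.0 (deg -0.0 ) F [0.5 0.1 5.3] w 0.621
time: 12.42
tool_pos: [0.3606, 0.2667, 0.2217]
tool_rot: [-0.001, 0.966, 0.26, 0.004]
contact_force: [0.5, 1.0, -1.2]
gripper_width: 0.617
t 12.42 tcp [0.3606 0.2667 0.2217] th 30.1 tilt [ 0.007  0.004 -1.   ] shift cm [-21.5   63.36   0.62] turn units 5.82 (deg -34.9 ) F [ 0.5  1.  -1.2] w 0.617
```

```bash
python3 -m crank '[[-0.6,1.76,0,0],[-1.2,3.52,0,0],[-1.2,3.52,0,0],[-1.2,3.52,0,0],[-1.2,3.52,0,0],[-1.2,3.52,0,0],[-1.2,3.52,0,0],[-1.2,3.52,0,0],[-1.2,3.52,0,0]]'
python3 -m crank '[[-1.2,3.52,0,0],[-1.2,3.52,0,0],[-1.2,3.52,0,0],[-1.2,3.52,0,0],[-1.2,3.52,0,0],[-1.2,3.52,0,0],[-1.2,3.52,0,0],[-1.2,3.52,0,0],[-1.2,3.52,0,0],[-0.6,1.76,0,0]]'
python3 -m crank '[[0,0,0,1.16],[0,0,0,1.16],[0,0,0,1.16],[0,0,0,1.16],[0,0,0,1.16],[0,0,0,0],[0,0,0,0],[0,0,0,0]]'
python3 go.py .4925 -.3892 -4.8 .214
python3 - <<'E'
from h import *
f=grab('wrist','w5')
im=cv2.imread('pics/w5.png')
a=np.radians(-4.8)
for z,h in((.022,.034),(.022,.044)):
  pts=[]
  for i,j in((1,1),(1,-1),(-1,-1),(-1,1)):
    x,y=h*i,h*j; pts.append(w2px(f,[.4925+x*np.cos(a)-y*np.sin(a),-.3892+x*np.sin(a)+y*np.cos(a),z]))
  cv2.polylines(im,[np.int32(np.round(pts))],True,(0,0,255),1)
cv2.imwrite('pics/w5o.png',im)
E
```

```text
time: 13.17
tool_pos: [0.4194, -0.0458, 0.2145]
tool_rot: [-0.001, 0.966, 0.26, -0.001]
contact_force: [1.7, -0.0, -1.3]
gripper_width: 0.618
time: 14.0
tool_pos: [0.4887, -0.3936, 0.2135]
tool_rot: [-0.001, 0.966, 0.259, -0.001]
contact_force: [0.5, 0.6, -1.5]
gripper_width: 0.621
time: 14.67
tool_pos: [0.4893, -0.3902, 0.2153]
tool_rot: [-0.001, 0.999, -0.04, -0.001]
contact_force: [0.1, 0.3, -0.5]
gripper_width: 0.623
t 14.67 tcp [ 0.4893 -0.3902  0.2153] th -4.5 tilt [-0.002  0.002 -1.   ] shift cm [ 0.31 -0.12  0.13] turn units 0.04 (deg -0.3 ) F [ 0.1  0.3 -0.5] w 0.623
```

View pics/w5o.png

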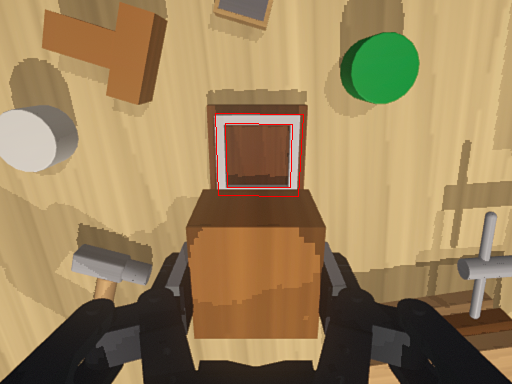

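```bash
python3 -m crank '[[0.3,-0.1,2,0.04],[0,0,3.5,0],[0,0,3.5,0],[0,0,3.5,0],[0,0,2.8,0],[0,0,1.2,0],[0,0,0,0],[0,0,0,0],[0,0,0,0],[0,0,0,0]]'
python3 go.py .4925 -.3892 -4.8 .028
```

```text
time: 15.55
tool_pos: [0.4944, -0.3915, 0.055]
tool_rot: [0.002, 0.999, -0.043, 0.002]
contact_force: [-0.1, -0.4, -0.5]
gripper_width: 0.616
t 15.55 tcp [ 0.4944 -0.3915  0.055 ] th -4.9 tilt [ 0.004 -0.004 -1.   ] shift cm [-0.22 -0.22  2.7 ] turn units -0.02 (deg 0.1 ) F [-0.1 -0.4 -0.5] w 0.616
```

```bash
python3 -m crank '[[-0.1,-0.1,0.5,0],[0,0,0.5,0],[0,0,0.3,0],[0,0,0,0],[0,0,0,0],[0,0,0,0]]'
python3 go.py .4925 -.3892 -4.8 .028
```

```text
time: 16.05
tool_pos: [0.4919, -0.3889, 0.0387]
tool_rot: [-0.0, 0.999, -0.043, -0.0]
contact_force: [0.2, -0.4, -0.4]
gripper_width: 0.616
t 16.05 tcp [ 0.4919 -0.3889  0.0387] th -4.9 tilt [-0.  0. -1.] shift cm [0.07 0.03 1.07] turn units -0.02 (deg 0.1 ) F [ 0.2 -0.4 -0.4] w 0.616
```

```bash
python3 -m crank '[[0.05,0,0.4,0],[0,0,0.3,0],[0,0,0.2,0],[0,0,0,0],[0,0,0,0],[0,0,0,0]]'
python3 go.py .4925 -.3892 -4.8 .028
python3 -m crank '[[0,0,0.1,0],[0,0,0,0],[0,0,0,0]]'
```

```text
time: 16.55
tool_pos: [0.4924, -0.3889, 0.0298]
tool_rot: [-0.0, 0.999, -0.043, -0.0]
contact_force: [0.6, 0.1, -1.1]
gripper_width: 0.624
t 16.55 tcp [ 0.4924 -0.3889  0.0298] th -4.9 tilt [-0.  0. -1.] shift cm [0.01 0.03 0.18] turn units -0.02 (deg 0.1 ) F [ 0.6  0.1 -1.1] w 0.624
time: 16.8
tool_pos: [0.4924, -0.3889, 0.0288]
tool_rot: [-0.0, 0.999, -0.043, 0.0]
contact_force: [-0.1, -0.1, -1.6]
gripper_width: 0.621
```

```bash
python3 -m crank '[[0,0,0.1,0],[0,0,0,0],[0,0,0,0]]'
python3 -m crank '[[0,0,0.05,0],[0,0,0,0],[0,0,0,0]]'
```

```text
time: 17.05
tool_pos: [0.4924, -0.3889, 0.0278]
tool_rot: [-0.0, 0.999, -0.043, 0.0]
contact_force: [0.5, 0.2, -1.3]
gripper_width: 0.623
time: 17.3
tool_pos: [0.4925, -0.389, 0.0278]
tool_rot: [0.0, 0.999, -0.043, 0.0]
contact_force: [-1.4, 1.0, 3.3]
gripper_width: 0.619
```

```bash
python3 -m crank '[[0,0,0,0],[0,0,0,0],[0,0,0,0],[0,0,0,0],[0,0,0,0]]' 1
python3 -m crank '[[0,0,-1,0],[0,0,-2,0],[0,0,-3.5,0],[0,0,-3.5,0],[0,0,-3.5,0],[0,0,-3.5,0],[0,0,-1.5,0],[0,0,0,0]]'
python3 - <<'E'
from h import *
grab('wrist','w6');crop('w6',180,70,340,240,4,'w6c')
E
python3 go.py .3459 -.2662 68.8 .2
```

```text
time: 17.72
tool_pos: [0.4924, -0.3889, 0.0272]
tool_rot: [-0.0, 0.999, -0.043, -0.0]
contact_force: [-0.3, -0.2, 0.1]
gripper_width: 0.998
time: 18.38
tool_pos: [0.4945, -0.3909, 0.2192]
tool_rot: [0.004, 0.999, -0.043, 0.004]
contact_force: [-0.5, -0.8, 0.2]
gripper_width: 0.999
t 18.43 tcp [ 0.4934 -0.3899  0.2154] th -4.9 tilt [ 0.004 -0.004 -1.   ] shift cm [-15.76 -11.06   1.44] turn units -12.29 (deg 73.7 ) F [-0.2  1.1 -0.8] w 0.997
```

View pics/w6c.png

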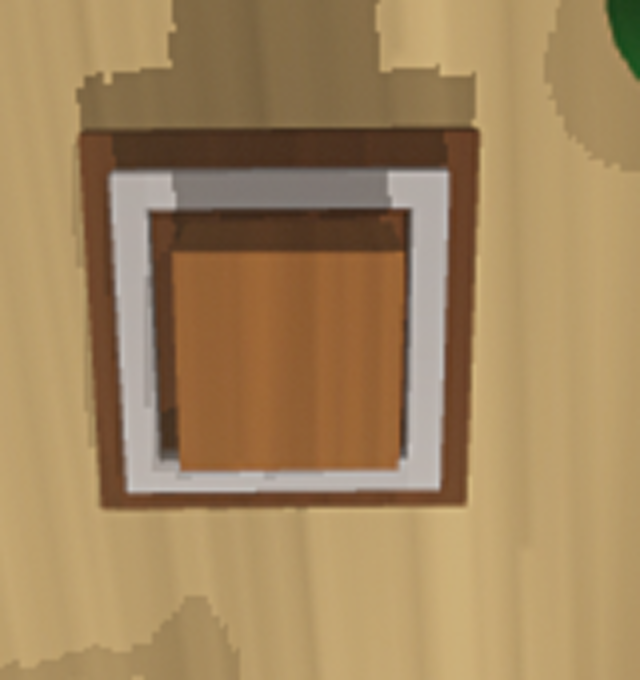

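The block is seated flat in the square nest, between all four fences. Next is the tee.

```bash
python3 -m crank '[[-3.15,-2.21,0,0],[-3.15,-2.21,0,0],[-3.15,-2.21,0,0],[-3.15,-2.21,0,0],[-3.15,-2.21,0,0],[0,0,0,-1.15],[0,0,0,-1.15],[0,0,0,-1.15],[0,0,0,-1.15],[0,0,0,-1.15]]'
python3 -m crank '[[0,0,0,-1.15],[0,0,0,-1.15],[0,0,0,-1.15],[0,0,0,-1.15],[0,0,0,-1.15],[0,0,0,-0.8],[0,0,0,0],[0,0,0,0],[0,0,0,0]]'
python3 - <<'E'
from h import *
f=grab('wrist','w7')
im=cv2.imread('pics/w7.png')
a=np.radians(-21.2)
pts=[w2px(f,[.359+x*np.cos(a)-y*np.sin(a),-.2713+x*np.sin(a)+y*np.cos(a),.044]) for x,y in [(.045,.04),(.045,-.04),(.015,-.04),(.015,-.016),(-.045,-.016),(-.045,.016),(.015,.016),(.015,.04)]]
cv2.polylines(im,[np.int32(np.round(pts))],True,(0,0,255),1)
cv2.imwrite('pics/w7o.png',im)
E
python3 go.py .3459 -.2662 68.8 .0125
```

```text
time: 19.27
tool_pos: [0.3439, -0.2642, 0.2092]
tool_rot: [-0.002, 0.966, 0.258, -0.001]
contact_force: [0.7, 0.6, -0.7]
gripper_width: 1.004
time: 20.02
tool_pos: [0.3445, -0.2648, 0.2108]
tool_rot: [-0.001, 0.825, 0.565, -0.0]
contact_force: [0.9, -0.6, 0.5]
gripper_width: 0.999
t 20.07 tcp [ 0.3446 -0.2649  0.2112] th 68.8 tilt [-0.001  0.001 -1.   ] shift cm [-0.09  0.2  19.87] turn units -0.0 (deg 0.0 ) F [ 0.2 -0.1 -1.2] w 1.001
```

View pics/w7o.png

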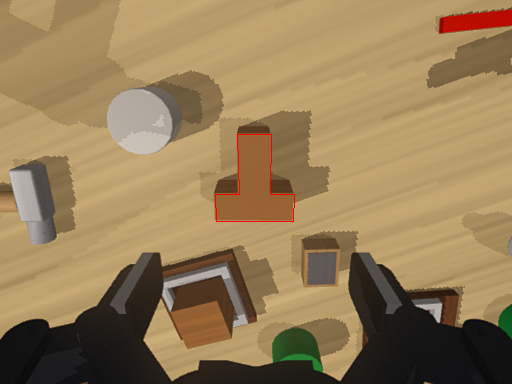

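```bash
python3 -m crank '[[-0.05,0.1,2,0],[0,0,3.5,0],[0,0,3.5,0],[0,0,3.5,0],[0,0,3.5,0],[0,0,2,0],[0,0,1,0],[0,0,0,0],[0,0,0,0]]'
python3 go.py .3459 -.2662 68.8 .016
```

```text
time: 20.82
tool_pos: [0.346, -0.2664, 0.0228]
tool_rot: [0.0, 0.825, 0.565, 0.0]
contact_force: [0.7, -0.6, 0.7]
gripper_width: 0.996
t 20.82 tcp [ 0.346  -0.2664  0.0228] th 68.8 tilt [ 0. -0. -1.] shift cm [ 0.02 -0.02  0.68] turn units 0.01 (deg -0.0 ) F [ 0.7 -0.6  0.7] w 0.996
```

```bash
python3 -m crank '[[0,0,0.65,0],[0,0,0,0],[0,0,0,0]]'
python3 -m crank '[[0,0,0,0],[0,0,0,0],[0,0,0,0],[0,0,0,0],[0,0,0,0],[0,0,0,0],[0,0,0,0],[0,0,0,0],[0,0,0,0],[0,0,0,0]]' 0
python3 go.py .3459 -.2662 68.8 .016
python3 -m crank '[[0,0,-0.5,0],[0,0,-1.5,0],[0,0,-3,0],[0,0,-3.5,0],[0,0,-3.5,0],[0,0,-3.5,0],[0,0,-3,0],[0,0,-1.7,0],[0,0,0,0],[0,0,0,0]]'
python3 go.py .6304 -.1611 73.5 .214
```

```text
time: 21.07
tool_pos: [0.3464, -0.2668, 0.0169]
tool_rot: [0.001, 0.825, 0.565, 0.0]
contact_force: [1.4, -0.4, 0.4]
gripper_width: 1.002
time: 21.9
tool_pos: [0.3461, -0.2665, 0.0163]
tool_rot: [0.0, 0.825, 0.565, 0.0]
contact_force: [0.0, -0.7, 4.4]
gripper_width: 0.365
t 21.9 tcp [ 0.3461 -0.2665  0.0163] th 68.9 tilt [ 0.001 -0.001 -1.   ] shift cm [ 0.02 -0.03  0.03] turn units 0.01 (deg -0.1 ) F [ 0.  -0.7  4.4] w 0.365
time: 22.73
tool_pos: [0.3457, -0.266, 0.2176]
tool_rot: [0.0, 0.825, 0.566, 0.0]
contact_force: [-0.0, 0.5, -2.2]
gripper_width: 0.361
t 22.73 tcp [ 0.3457 -0.266   0.2176] th 68.9 tilt [ 0. -0. -1.] shift cm [20.05 22.78  0.37] turn units -0.77 (deg 4.6 ) F [-0.   0.5 -2.2] w 0.361
```

```bash
python3 -m crank '[[1.3,1.4,0,0],[2.7,3,0,0],[2.7,3,0,0],[2.7,3,0,0],[2.7,3,0,0],[2.7,3,0,0],[2.7,3,0,0],[2,2.4,0,0],[0.5,0.9,0,-0.77],[0,0,0,0]]'
python3 -m crank '[[0,0,0,0],[0,0,0,0],[0,0,0,0]]'
python3 - <<'E'
from h import *
f=grab('wrist','w8')
im=cv2.imread('pics/w8.png')
a=np.radians(-16.5)
T=[(.052,.047),(.052,-.047),(.008,-.047),(.008,-.023),(-.052,-.023),(-.052,.023),(.008,.023),(.008,.047)]
pts=[w2px(f,[.644+x*np.cos(a)-y*np.sin(a),-.165+x*np.sin(a)+y*np.cos(a),.022]) for x,y in T]
cv2.polylines(im,[np.int32(np.round(pts))],True,(0,0,255),1)
cv2.imwrite('pics/w8o.png',im)
E
python3 go.py .6306 -.1610 73.5 .028
```

```text
time: 23.57
tool_pos: [0.6298, -0.1596, 0.213]
tool_rot: [-0.003, 0.8, 0.6, -0.002]
contact_force: [0.1, 0.4, -1.5]
gripper_width: 0.367
time: 23.82
tool_pos: [0.6281, -0.1617, 0.2166]
tool_rot: [-0.001, 0.802, 0.598, -0.001]
contact_force: [-0.1, 0.2, -1.5]
gripper_width: 0.364
t 23.87 tcp [ 0.6283 -0.1618  0.2172] th 73.4 tilt [-0.001  0.    -1.   ] shift cm [ 0.14  0.22 18.92] turn units -0.02 (deg 0.1 ) F [ 0.3 -0.7 -0.6] w 0.365
```

View pics/w8o.png

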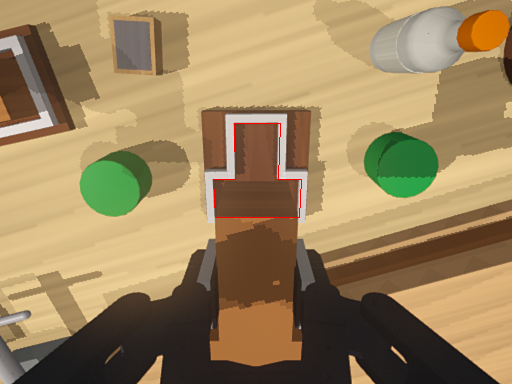

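```bash
python3 -m crank '[[0.1,0.2,2,0],[0,0,3.5,0],[0,0,3.5,0],[0,0,3.5,0],[0,0,2.8,0],[0,0,1.2,0],[0,0,0,0],[0,0,0,0],[0,0,0,0],[0,0,0,0]]'
python3 go.py .6306 -.1610 73.5 .028
```

```text
time: 24.7
tool_pos: [0.6338, -0.1619, 0.0563]
tool_rot: [0.002, 0.801, 0.598, 0.001]
contact_force: [1.0, -0.6, -1.1]
gripper_width: 0.358
t 24.7 tcp [ 0.6338 -0.1619  0.0563] th 73.5 tilt [ 0.005 -0.002 -1.   ] shift cm [-0.   -0.35  2.82] turn units -0.0 (deg 0.0 ) F [ 1.  -0.6 -1.1] w 0.358
```

```bash
python3 -m crank '[[0,-0.1,0.5,0],[0,0,0.5,0],[0,0,0.3,0],[0,0,0,0],[0,0,0,0],[0,0,0,0]]'
python3 go.py .6306 -.1610 73.5 .028
```

```text
time: 25.2
tool_pos: [0.6308, -0.1607, 0.0397]
tool_rot: [-0.0, 0.801, 0.598, -0.0]
contact_force: [0.7, -0.2, -1.1]
gripper_width: 0.367
t 25.2 tcp [ 0.6308 -0.1607  0.0397] th 73.5 tilt [-0.  0. -1.] shift cm [-0.04 -0.01  1.17] turn units -0.0 (deg 0.0 ) F [ 0.7 -0.2 -1.1] w 0.367
```

```bash
python3 -m crank '[[0,0,0.4,0],[0,0,0.3,0],[0,0,0.3,0],[0,0,0,0],[0,0,0,0],[0,0,0,0]]'
python3 -m crank '[[0,0,0.1,0],[0,0,0,0],[0,0,0,0]]'
python3 go.py .6306 -.1610 73.5 .028
```

```text
time: 25.7
tool_pos: [0.6308, -0.1607, 0.0297]
tool_rot: [-0.0, 0.801, 0.598, -0.0]
contact_force: [0.1, -0.4, -1.2]
gripper_width: 0.365
time: 25.95
tool_pos: [0.6308, -0.1607, 0.0289]
tool_rot: [0.0, 0.801, 0.598, 0.0]
contact_force: [0.6, 0.0, -1.1]
gripper_width: 0.363
t 25.95 tcp [ 0.6308 -0.1607  0.0289] th 73.5 tilt [ 0. -0. -1.] shift cm [-0.03 -0.01  0.09] turn units -0.0 (deg 0.0 ) F [ 0.6  0.  -1.1] w 0.363
```

```bash
python3 -m crank '[[0,0,0.1,0],[0,0,0,0],[0,0,0,0]]'
python3 -m crank '[[0,0,0.05,0],[0,0,0,0],[0,0,0,0]]'
```

```text
time: 26.2
tool_pos: [0.6311, -0.1608, 0.0283]
tool_rot: [0.0, 0.801, 0.598, 0.0]
contact_force: [-0.9, 1.1, 1.3]
gripper_width: 0.362
time: 26.45
tool_pos: [0.6311, -0.1608, 0.0283]
tool_rot: [0.0, 0.801, 0.598, 0.0]
contact_force: [-1.7, 0.7, 5.5]
gripper_width: 0.366
```

```bash
python3 -m crank '[[0,0,0,0],[0,0,0,0],[0,0,0,0],[0,0,0,0],[0,0,0,0],[0,0,0,0]]' 1
python3 -m crank '[[0,0,-1,0],[0,0,-2,0],[0,0,-3.5,0],[0,0,-3.5,0],[0,0,-3.5,0],[0,0,-3.5,0],[0,0,-2,0],[0,0,0,0],[0,0,0,0]]'
python3 - <<'E'
from h import *
grab('wrist','w9');crop('w9',180,90,340,240,4,'w9c')
E
python3 go.py .4368 .0777 63.6 .21
```

```text
time: 26.95
tool_pos: [0.6307, -0.1607, 0.0271]
tool_rot: [-0.0, 0.801, 0.598, -0.0]
contact_force: [0.5, -0.1, -0.8]
gripper_width: 1.003
time: 27.7
tool_pos: [0.6318, -0.1611, 0.2204]
tool_rot: [0.002, 0.801, 0.598, 0.001]
contact_force: [-0.2, -1.0, -0.9]
gripper_width: 1.0
t 27.75 tcp [ 0.6307 -0.1607  0.2178] th 73.5 tilt [ 0.001 -0.    -1.   ] shift cm [ 17.35 -25.37   0.76] turn units 1.65 (deg -9.9 ) F [ 0.5 -0.6 -0.3] w 0.999
```

View pics/w9c.png

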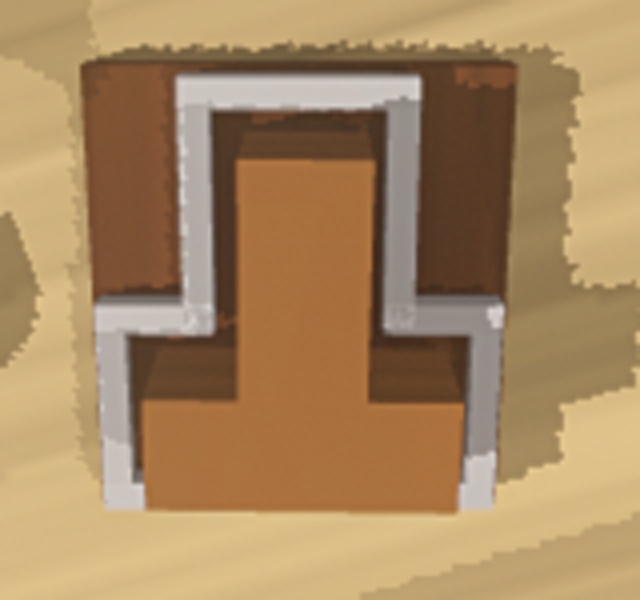

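The tee is seated, with clearance to every fence. Next is the rail.

```bash
python3 -m crank '[[1,-1.5,0,0],[2.3,-3.4,0,0],[2.3,-3.4,0,0],[2.3,-3.4,0,0],[2.3,-3.4,0,0],[2.3,-3.4,0,0],[2.3,-3.4,0,0],[2.3,-3.2,0,0.85],[0,0,0,0.8],[0,0,0,0]]'
python3 -m crank '[[0,0,0,0],[0,0,0,0]]'
python3 - <<'E'
from h import *
f=grab('wrist','w10')
im=cv2.imread('pics/w10.png')
a=np.radians(-26.4)
pts=[w2px(f,[.4368+x*np.cos(a)-y*np.sin(a),.0777+x*np.sin(a)+y*np.cos(a),.044]) for x,y in [(.04,.018),(.04,-.018),(-.04,-.018),(-.04,.018)]]
cv2.polylines(im,[np.int32(np.round(pts))],True,(0,0,255),1)
cv2.imwrite('pics/w10o.png',im)
E
python3 go.py .4368 .0777 63.6 .02
```

```text
time: 28.58
tool_pos: [0.4366, 0.0759, 0.2151]
tool_rot: [-0.001, 0.849, 0.528, -0.001]
contact_force: [0.5, 0.2, -0.5]
gripper_width: 1.003
time: 28.75
tool_pos: [0.4386, 0.074, 0.2163]
tool_rot: [-0.0, 0.85, 0.527, -0.001]
contact_force: [1.0, 0.1, -0.2]
gripper_width: 1.001
t 28.8 tcp [0.4389 0.0739 0.2165] th 63.6 tilt [-0.002 -0.    -1.   ] shift cm [ 0.27 -0.33 19.65] turn units -0.0 (deg 0.0 ) F [-0.9  0.1  0.2] w 0.998
```

View pics/w10o.png

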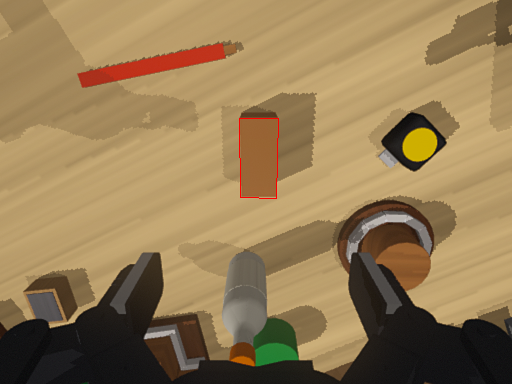

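```bash
python3 go.py .4296 .0813 63.6 .02
python3 -m crank '[[0.15,-1.15,2,0],[0,0,3.5,0],[0,0,3.5,0],[0,0,3.5,0],[0,0,3.5,0],[0,0,2,0],[0,0,0.8,0],[0,0,0,0],[0,0,0,0]]'
python3 go.py .4296 .0813 63.6 .02
```

```text
t 28.8 tcp [0.4389 0.0739 0.2165] th 63.6 tilt [-0.002 -0.    -1.   ] shift cm [ 0.27 -1.13 19.65] turn units -0.0 (deg 0.0 ) F [-0.9  0.1  0.2] w 0.998
time: 29.55
tool_pos: [0.4299, 0.0806, 0.0299]
tool_rot: [0.0, 0.85, 0.527, 0.0]
contact_force: [0.6, 0.9, 0.5]
gripper_width: 1.0
t 29.55 tcp [0.4299 0.0806 0.0299] th 63.6 tilt [ 0. -0. -1.] shift cm [ 0.05 -0.06  0.99] turn units -0.01 (deg 0.0 ) F [0.6 0.9 0.5] w 1.0
```

```bash
python3 -m crank '[[0,0,0.5,0],[0,0,0.45,0],[0,0,0,0],[0,0,0,0]]'
python3 -m crank '[[0,0,0,0],[0,0,0,0],[0,0,0,0],[0,0,0,0],[0,0,0,0],[0,0,0,0],[0,0,0,0],[0,0,0,0],[0,0,0,0],[0,0,0,0]]' 0
python3 go.py .4296 .0813 63.6 .02
python3 -m crank '[[0,0,-0.5,0],[0,0,-1.5,0],[0,0,-3,0],[0,0,-3.5,0],[0,0,-3.5,0],[0,0,-3.5,0],[0,0,-3.5,0],[0,0,-2.5,0],[0,0,0,0],[0,0,0,0]]'
python3 go.py .4909 .399 86.5 .24
```

```text
time: 29.88
tool_pos: [0.4295, 0.081, 0.0203]
tool_rot: [0.0, 0.85, 0.527, 0.0]
contact_force: [0.8, -0.6, 0.7]
gripper_width: 0.999
time: 30.72
tool_pos: [0.4296, 0.081, 0.0202]
tool_rot: [0.0, 0.85, 0.527, 0.0]
contact_force: [0.3, -0.3, 4.3]
gripper_width: 0.406
t 30.72 tcp [0.4296 0.081  0.0202] th 63.6 tilt [ 0.001  0.    -1.   ] shift cm [ 0.02 -0.01  0.02] turn units -0.0 (deg 0.0 ) F [ 0.3 -0.3  4.3] w 0.406
time: 31.55
tool_pos: [0.4295, 0.081, 0.2361]
tool_rot: [0.001, 0.85, 0.527, 0.001]
contact_force: [0.2, 0.6, -1.7]
gripper_width: 0.41
t 31.55 tcp [0.4295 0.081  0.2361] th 63.6 tilt [ 0.002  0.    -1.   ] shift cm [31.21 -8.65 -0.38] turn units -3.82 (deg 22.9 ) F [ 0.2  0.6 -1.7] w 0.41
```

```bash
python3 -m crank '[[2,-0.1,-0.1,0],[4,-0.3,-0.2,0],[4,-0.3,-0.2,0],[4,-0.3,-0.2,0],[4,-0.3,-0.2,0],[4,-0.3,-0.2,0],[4,-0.3,-0.2,0],[4,-0.3,0,0],[4,-0.4,0,0]]'
python3 -m crank '[[0,0,0,-1],[0,0,0,-1],[0,0,0,-1],[0,0,0,-0.82],[0,0,0,0],[0,0,0,0],[0,0,0,0]]'
python3 - <<'E'
from h import *
grab('wrist','w11')
E
python3 go.py .4909 .399 86.5 .24
```

```text
time: 32.3
tool_pos: [0.5562, 0.3983, 0.2438]
tool_rot: [-0.0, 0.85, 0.527, -0.003]
contact_force: [0.5, -0.5, 0.5]
gripper_width: 0.406
time: 32.88
tool_pos: [0.5563, 0.3966, 0.2459]
tool_rot: [-0.0, 0.729, 0.685, -0.001]
contact_force: [-0.1, 0.4, -0.7]
gripper_width: 0.406
t 32.93 tcp [0.5565 0.3967 0.2465] th 86.4 tilt [-0.002 -0.001 -1.   ] shift cm [-0.18 -6.56  0.66] turn units -0.01 (deg 0.1 ) F [ 0.3 -0.3 -1.2] w 0.412
```

View pics/w11.png

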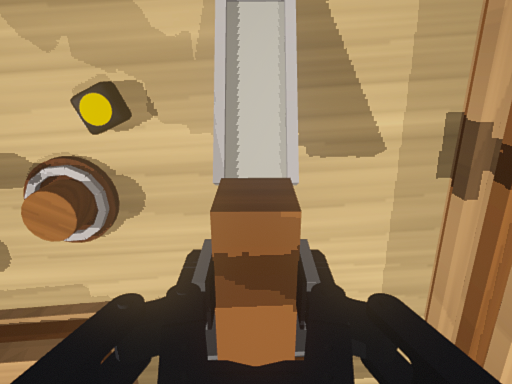

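Run:
```python
from h import *
f=load('w11')
crop('w11',195,120,320,200,6,'w11c')
for u,v,z in((213.5,182,.113),(298.5,182,.113),(213.5,182,.104),(298.5,182,.104)): print(px2w(f,u,v,z))
# overlay with origin O, yaw
im=cv2.imread('pics/w11.png'); a=np.radians(-3.5); O=(.4906,.3996)
for ys in(-.038,-.028,.028,.038):
    pts=[]
    for x in(.0766,0,-.05):
        z=.0645+.488*(x+.0044)+.009; 
        X=x;pts.append(w2px(f,[O[0]+X*np.cos(a)-ys*np.sin(a),O[1]+X*np.sin(a)+ys*np.cos(a),z]))
    cv2.polylines(im,[np.int32(np.round(pts))],False,(0,0,255),1)
cv2.imwrite('pics/w11o.png',cv2.resize(im[0:200,180:330],None,fx=3,fy=3))
f4=load('w4'); im=cv2.imread('pics/w4.png')
def P(x,y,z): return w2px(f4,[O[0]+x*np.cos(a)-y*np.sin(a),O[1]+x*np.sin(a)+y*np.cos(a),z])
for x,z in((-.081,.025),(-.0906,.0448)):
    cv2.polylines(im,[np.int32(np.round([P(x,-.038,z),P(x,.038,z)]))],False,(0,0,255) if z<.03 else (0,255,0),1)
cv2.imwrite('pics/w4s.png',cv2.resize(im[0:200,320:512],None,fx=4,fy=4))
```

```text
[0.56081763 0.35894755 0.113     ]
[0.56535138 0.43357903 0.113     ]
[0.56370502 0.35754392 0.104     ]
[0.56838703 0.43461585 0.104     ]
```

View pics/w11o.png

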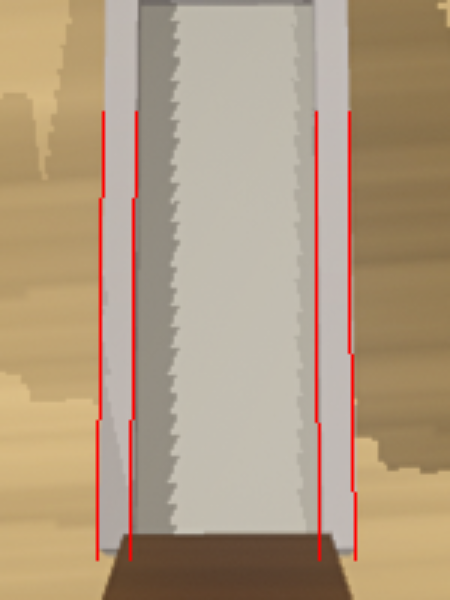

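View pics/w4s.png

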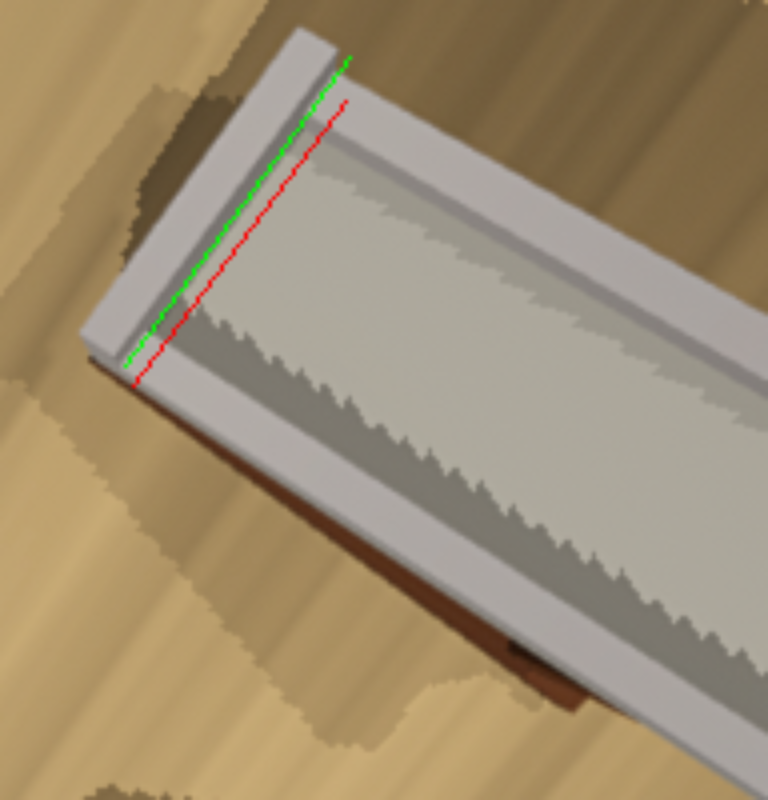

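```bash
python3 go.py .498 .399 86.5 .15
```

```text
t 32.93 tcp [0.5565 0.3967 0.2465] th 86.4 tilt [-0.002 -0.001 -1.   ] shift cm [-0.13 -5.84  9.66] turn units -0.01 (deg 0.1 ) F [ 0.3 -0.3 -1.2] w 0.412
```

```bash
python3 -m crank '[[0.15,-2,0,0],[0,-2,0,0],[0,-1.9,0,0],[0,0,3,0],[0,0,3,0],[0,0,2,0],[0,0,1,0],[0,0,0,0],[0,0,0,0],[0,0,0,0]]'
python3 go.py .498 .399 86.5 .117
```

```text
time: 33.77
tool_pos: [0.4993, 0.4028, 0.1599]
tool_rot: [0.0, 0.728, 0.685, 0.002]
contact_force: [0.0, 0.5, -1.0]
gripper_width: 0.409
t 33.77 tcp [0.4993 0.4028 0.1599] th 86.5 tilt [ 0.003  0.002 -1.   ] shift cm [-0.39 -0.12  4.29] turn units -0.0 (deg 0.0 ) F [ 0.   0.5 -1. ] w 0.409
```

```bash
python3 -m crank '[[-0.15,0,1,0],[0,0,1,0],[0,0,0.8,0],[0,0,0,0],[0,0,0,0],[0,0,0,0]]'
python3 go.py .498 .399 86.5 .117
python3 - <<'E'
from h import *
grab('scene','s12');crop('s12',340,180,450,290,6,'s12c')
E
```

```text
time: 34.27
tool_pos: [0.4981, 0.4007, 0.1297]
tool_rot: [-0.0, 0.728, 0.685, -0.0]
contact_force: [-0.4, -0.2, -0.9]
gripper_width: 0.41
t 34.27 tcp [0.4981 0.4007 0.1297] th 86.5 tilt [-0. -0. -1.] shift cm [-0.17  0.    1.27] turn units 0.0 (deg -0.0 ) F [-0.4 -0.2 -0.9] w 0.41
```

View pics/s12c.png

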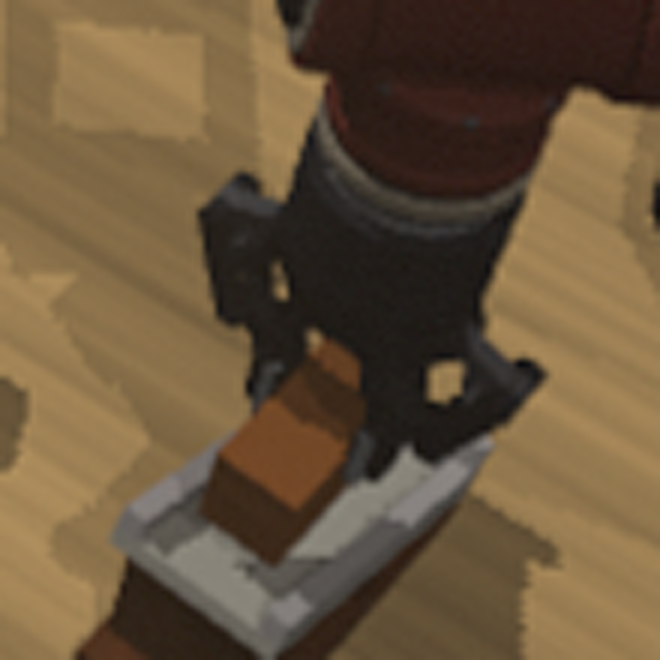

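```bash
python3 -m crank '[[-0.1,0,0.5,0],[0,0,0.5,0],[0,0,0.2,0],[0,0,0,0],[0,0,0,0]]'
python3 -m crank '[[0,0,0.2,0],[0,0,0,0],[0,0,0,0]]'
python3 -m crank '[[0,0,0.2,0],[0,0,0,0],[0,0,0,0]]'
python3 -m crank '[[0,0,0.2,0],[0,0,0,0],[0,0,0,0]]'
```

```text
time: 34.73
tool_pos: [0.4979, 0.3996, 0.1174]
tool_rot: [-0.0, 0.728, 0.685, -0.0]
contact_force: [-0.3, 0.6, -0.3]
gripper_width: 0.408
time: 34.98
tool_pos: [0.4981, 0.3997, 0.1158]
tool_rot: [0.0, 0.728, 0.685, -0.0]
contact_force: [0.6, 0.1, -0.2]
gripper_width: 0.41
time: 35.23
tool_pos: [0.498, 0.3996, 0.1136]
tool_rot: [-0.0, 0.728, 0.685, -0.0]
contact_force: [-0.1, 0.8, -1.5]
gripper_width: 0.404
time: 35.48
tool_pos: [0.4983, 0.3999, 0.1128]
tool_rot: [0.0, 0.728, 0.685, 0.0]
contact_force: [-3.0, -1.3, 4.3]
gripper_width: 0.41
```

Contact came at z = 0.113, as predicted. I'll press gently so that the rail tips to the slope within the pads.

```bash
python3 -m crank '[[0,0,0.2,0],[0,0,0,0],[0,0,0,0]]'
python3 -m crank '[[0,0,0.2,0],[0,0,0,0],[0,0,0,0]]'
python3 -m crank '[[0,0,0.2,0],[0,0,0,0],[0,0,0,0]]'
```

```text
time: 35.73
tool_pos: [0.4983, 0.4, 0.1124]
tool_rot: [0.0, 0.728, 0.685, 0.0]
contact_force: [-5.3, -4.0, 11.4]
gripper_width: 0.409
time: 35.98
tool_pos: [0.4981, 0.4002, 0.1118]
tool_rot: [-0.0, 0.728, 0.685, 0.0]
contact_force: [-9.8, -5.2, 18.0]
gripper_width: 0.41
time: 36.23
tool_pos: [0.4976, 0.4009, 0.1106]
tool_rot: [-0.001, 0.728, 0.685, 0.0]
contact_force: [-14.3, -4.2, 20.5]
gripper_width: 0.409
```

```bash
python3 -m crank '[[0,0,0.2,0],[0,0,0,0],[0,0,0,0]]'
python3 -m crank '[[0,0,0.2,0],[0,0,0,0],[0,0,0,0]]'
python3 -m crank '[[0,0,0.2,0],[0,0,0,0],[0,0,0,0]]'
python3 - <<'E'
from h import *
grab('scene','s13');crop('s13',340,180,450,290,6,'s13c')
E
```

```text
time: 36.48
tool_pos: [0.497, 0.4011, 0.109]
tool_rot: [-0.001, 0.728, 0.685, -0.0]
contact_force: [-16.7, -4.4, 23.2]
gripper_width: 0.408
time: 36.73
tool_pos: [0.4966, 0.4016, 0.1072]
tool_rot: [-0.002, 0.728, 0.686, -0.0]
contact_force: [-18.6, -2.5, 24.0]
gripper_width: 0.411
time: 36.98
tool_pos: [0.4961, 0.4018, 0.105]
tool_rot: [-0.002, 0.728, 0.686, -0.001]
contact_force: [-19.4, -1.5, 24.4]
gripper_width: 0.409
```

View pics/s13c.png

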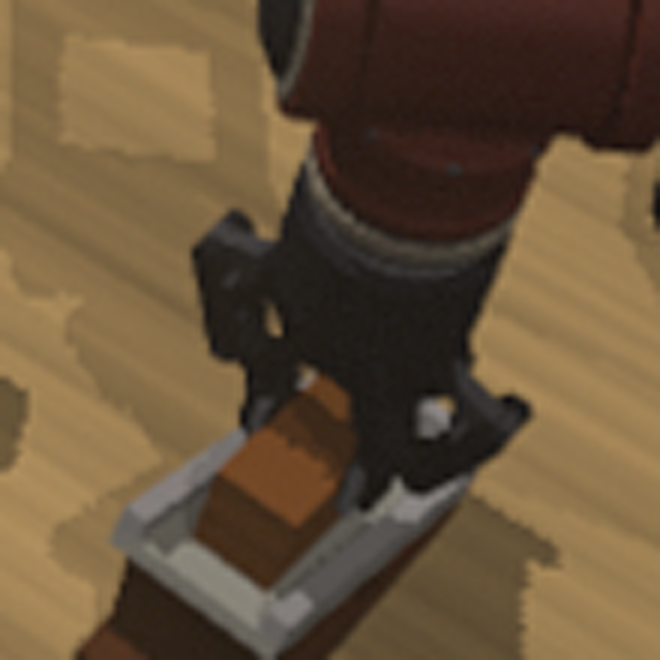

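```bash
python3 -m crank '[[0,0,0.2,0],[0,0,0,0],[0,0,0.2,0],[0,0,0,0],[0,0,0,0]]'
python3 -m crank '[[0,0,0.2,0],[0,0,0,0],[0,0,0.2,0],[0,0,0,0],[0,0,0,0]]'
python3 - <<'E'
from h import *
grab('scene','s14');crop('s14',340,180,450,290,6,'s14c')
E
```

```text
time: 37.45
tool_pos: [0.4953, 0.4022, 0.1006]
tool_rot: [-0.003, 0.728, 0.686, -0.001]
contact_force: [-21.1, -2.2, 24.8]
gripper_width: 0.408
time: 37.87
tool_pos: [0.4954, 0.4028, 0.0964]
tool_rot: [-0.003, 0.728, 0.686, -0.0]
contact_force: [-19.6, 1.4, 22.1]
gripper_width: 0.408
```

View pics/s14c.png

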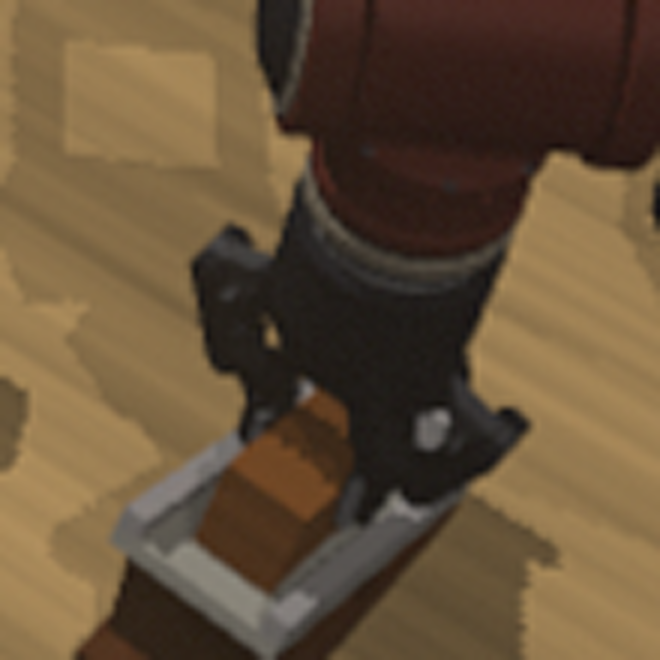

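```bash
python3 -m crank '[[0,0,0.1,0],[0,0,0,0],[0,0,0,0]]'
python3 -m crank '[[0,0,0.1,0],[0,0,0,0],[0,0,0,0]]'
python3 -m crank '[[0,0,0.1,0],[0,0,0,0],[0,0,0,0]]'
```

```text
time: 38.17
tool_pos: [0.4957, 0.4028, 0.0954]
tool_rot: [-0.003, 0.728, 0.686, 0.0]
contact_force: [-20.0, 1.4, 21.4]
gripper_width: 0.409
time: 38.42
tool_pos: [0.4959, 0.4026, 0.0942]
tool_rot: [-0.003, 0.728, 0.686, 0.0]
contact_force: [-17.7, 1.2, 20.6]
gripper_width: 0.41
time: 38.67
tool_pos: [0.4961, 0.4026, 0.0933]
tool_rot: [-0.003, 0.728, 0.686, 0.0]
contact_force: [-18.9, 1.6, 21.4]
gripper_width: 0.41
```

```bash
python3 -m crank '[[0,0,0.1,0],[0,0,0,0],[0,0,0,0]]'
python3 -m crank '[[0,0,0.1,0],[0,0,0,0],[0,0,0,0]]'
python3 -m crank '[[0,0,0.1,0],[0,0,0,0],[0,0,0,0]]'
python3 - <<'E'
from h import *
grab('scene','s15');crop('s15',340,180,450,290,6,'s15c')
E
```

```text
time: 38.92
tool_pos: [0.4963, 0.4026, 0.0924]
tool_rot: [-0.003, 0.728, 0.686, 0.0]
contact_force: [-18.3, 1.1, 20.7]
gripper_width: 0.407
time: 39.17
tool_pos: [0.4964, 0.4025, 0.0914]
tool_rot: [-0.002, 0.728, 0.686, 0.001]
contact_force: [-17.5, 0.3, 21.6]
gripper_width: 0.413
time: 39.42
tool_pos: [0.4966, 0.4025, 0.0905]
tool_rot: [-0.002, 0.728, 0.686, 0.001]
contact_force: [-17.4, 0.0, 21.1]
gripper_width: 0.407
```

View pics/s15c.png

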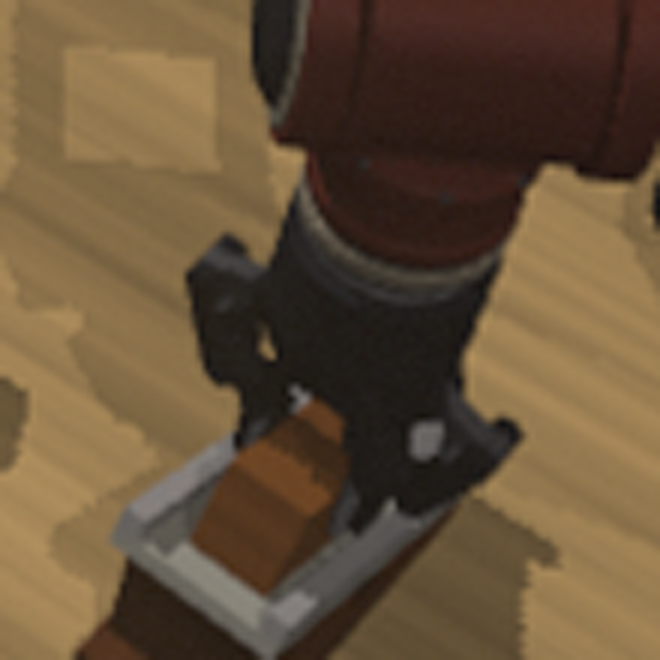

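Run:
```python
from h import *
crop('s15',355,240,410,285,14,'s15d')
f=grab('wrist','w15')
```

```text
(no output)
```

View pics/s15d.png

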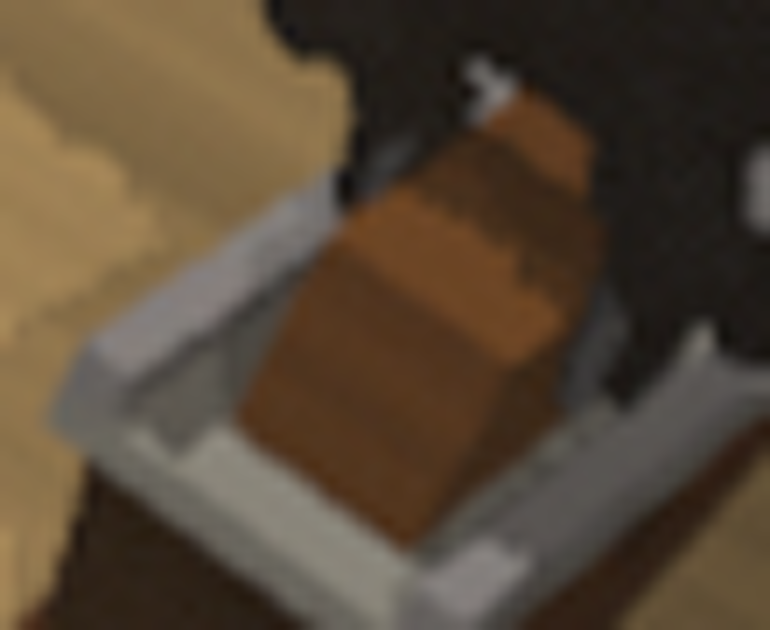

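View pics/w15.png

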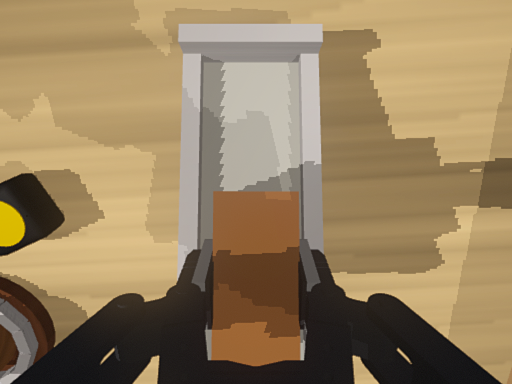

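```bash
cat > rf.py <<'E'
from h import *
from scipy.optimize import least_squares
def railfit(obs):
    # p: x,y,z underside centre, yaw, pitch(nose up)
    def W(p,l): return np.array(p[:3])+R.from_euler('ZY',[p[3],-p[4]]).apply(l)
    r=lambda p:np.concatenate([w2px(f,W(p,l))-np.array(uv) for f,uv,l in obs])
    s=least_squares(r,[.52,.4,.08,-.06,.3]); p=s.x
    a=np.radians(-3.5); d=np.array([p[0]-.488,p[1]-.3996]); lx=d@[np.cos(a),np.sin(a)]; ly=d@[-np.sin(a),np.cos(a)]
    print('pos',np.round(p[:3],4),'yaw',np.degrees(p[3]).round(1),'pitch',np.degrees(p[4]).round(1),'slide local',round(lx*1e3,1),round(ly*1e3,1),'bed z',round(64.5+.488*lx*1e3,1)); print(r(p).reshape(-1,2).round(1).tolist())
    for e in(.04,-.04):
        q=W(p,[e,0,0]); lx=(q[:2]-[.488,.3996])@[np.cos(a),np.sin(a)]; print('end',e,'height over bed mm',round(q[2]*1e3-64.5-488*lx,1))
if __name__=='__main__':
    s=load('s15');w=load('w15')
    c=lambda x,y:((x+.5)/14-.5+355,(y+.5)/14-.5+240)
    railfit([(s,c(345,235),[.04,-.018,.044]),(s,c(512,365),[.04,.018,.044]),(s,c(240,415),[.04,-.018,0]),(s,c(408,548),[.04,.018,0]),(w,(213,192),[-.04,-.018,.044]),(w,(299,192),[-.04,.018,.044])])
E
python3 rf.py
```

```text
pos [0.5142 0.4018 0.0809] yaw -3.1 pitch 24.8 slide local 26.0 3.7 bed z 77.2
[[-0.8, -0.6], [0.5, -0.5], [-0.9, 0.6], [0.0, 0.5], [-0.2, 0.2], [0.4, -0.3]]
end 0.04 height over bed mm 2.7
end -0.04 height over bed mm 4.7
```

```bash
python3 -m crank '[[0,0,0.1,0],[0,0,0,0],[0,0,0,0]]'
python3 -m crank '[[0,0,0.1,0],[0,0,0,0],[0,0,0,0]]'
```

```text
time: 39.77
tool_pos: [0.4967, 0.4026, 0.0895]
tool_rot: [-0.002, 0.728, 0.686, 0.001]
contact_force: [-17.1, 1.1, 20.6]
gripper_width: 0.41
time: 40.02
tool_pos: [0.4967, 0.4026, 0.0886]
tool_rot: [-0.002, 0.728, 0.686, 0.001]
contact_force: [-17.8, 0.9, 22.4]
gripper_width: 0.406
```

```bash
python3 -m crank '[[0,-0.15,-0.1,0],[0,-0.1,-0.1,0],[0,0,-0.1,0],[0,0,0,0],[0,0,0,0]]'
```

```text
time: 40.43
tool_pos: [0.4961, 0.401, 0.0884]
tool_rot: [-0.0, 0.728, 0.685, 0.001]
contact_force: [-4.3, 2.1, 8.0]
gripper_width: 0.407
```

```bash
python3 -m crank '[[0,0,0,0],[0,0,0,0],[0,0,0,0],[0,0,0,0],[0,0,0,0],[0,0,0,0]]' 1
python3 - <<'E'
from h import *
grab('wrist','w16')
E
```

```text
time: 40.93
tool_pos: [0.4954, 0.3995, 0.0862]
tool_rot: [-0.0, 0.728, 0.685, -0.0]
contact_force: [0.3, -0.2, -0.1]
gripper_width: 0.998
```

View pics/w16.png

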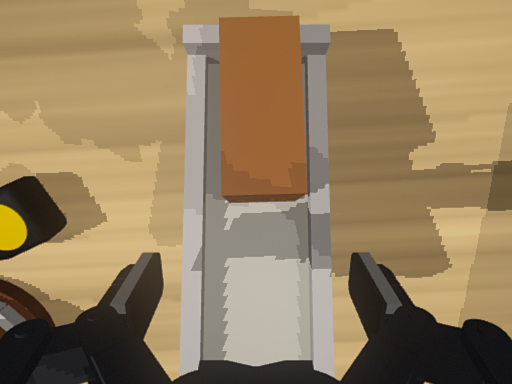

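The rail ran down to the stop, with its top face at (260,105). I'll lift clear and check everything.

```bash
python3 -m crank '[[0,0,-1,0],[0,0,-2,0],[0,0,-3,0],[0,0,-3,0],[0,0,-3,0],[0,0,-2,0],[0,0,0,0],[0,0,0,0]]'
python3 -m crank '[[0,-3,0,0],[0,-3,0,0],[0,-3,0,0],[0,-3,0,0],[0,-3,0,0],[0,0,0,0],[0,0,0,0]]'
python3 - <<'E'
from h import *
grab('scene','s17');grab('top','t17')
crop('s17',120,90,440,320,2.4,'s17c');crop('t17',80,80,450,300,2.1,'t17c')
crop('s17',340,200,430,300,6,'s17r')
E
```

```text
time: 41.65
tool_pos: [0.4964, 0.4004, 0.2294]
tool_rot: [0.0, 0.728, 0.685, 0.002]
contact_force: [-0.6, 0.1, -0.0]
gripper_width: 0.999
time: 42.23
tool_pos: [0.3441, 0.4085, 0.2249]
tool_rot: [0.0, 0.728, 0.686, -0.001]
contact_force: [1.1, -0.4, 0.0]
gripper_width: 1.0
```

View pics/s17c.png

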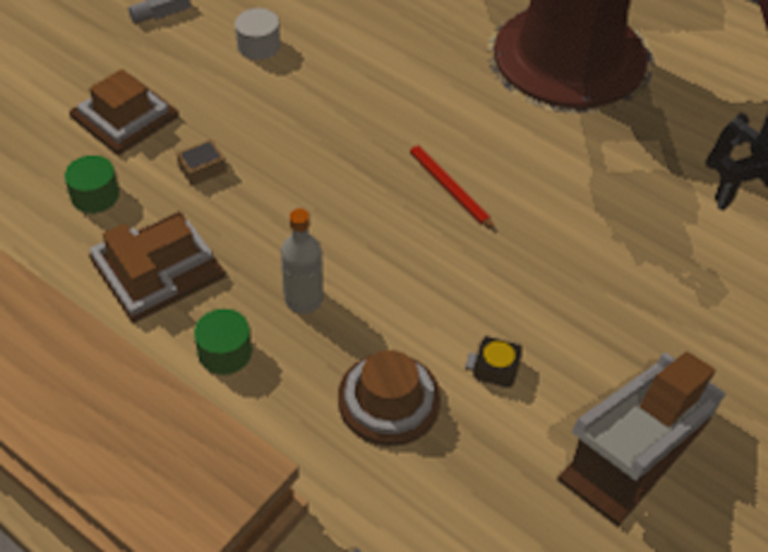

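View pics/t17c.png

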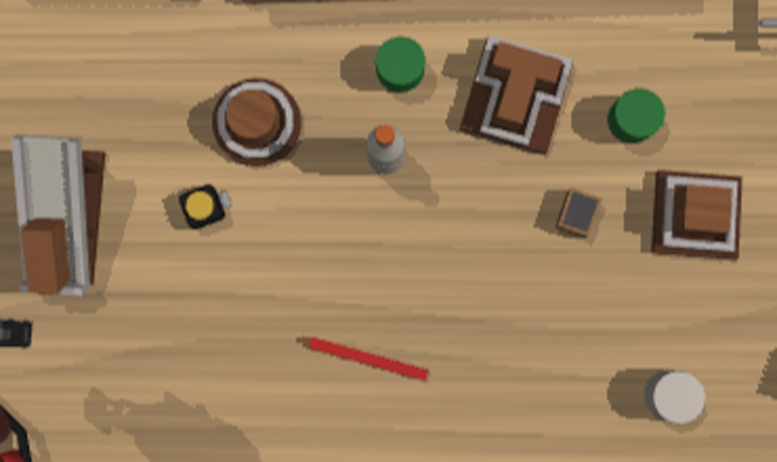

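View pics/s17r.png

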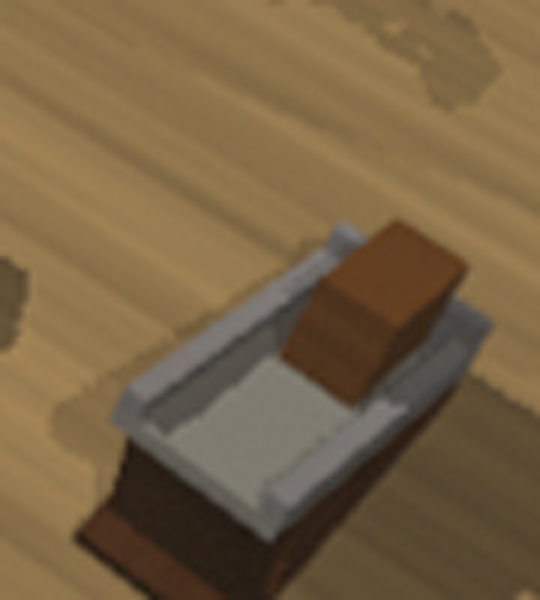

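All four parts are in place. The rail lies flat on the bed against the stop, and the glue bottle still stands where it was. I'll hand the job in.

```bash
python3 -c "
from plant import manip
print(manip.job_done())"
```

```text
the job is handed in; nothing more can be done
None
```

All four parts are loaded, in the order you gave, and the job was handed in at about 42 s of the 109 s allowed.

- **Disc, block and T piece:** I lowered each into its matching nest until the force reading showed contact with the floor, then let go. The close-up pictures show all three flat and inside their fences, with the block slightly off centre.
- **Rail:** The moves cannot tilt the tool. I touched the rail's upper end to the bed and pressed with up to about 33 N (25 N of it vertical), so it tipped within the pads. It measured 24.8° against the 26° slope, and I pressed about 2 mm further before easing off. I let go with the rail's centre about 26 mm above mid-bed, not the suggested 36 mm. It ran down to the stop by itself.
- **Last checks:** The final scene and top pictures show the rail flat against the stop and the glue bottle and look-alikes unmoved. The gripper is clear of everything. None of these checks failed.
- **Disagreements:** The camera views differed by 2–3 mm in places: my first estimate of the slide's position was about 3 mm off, and the fit put the pressed rail about 3 mm above the bed it was touching.

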